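Show the flow cell to the inspection camera

ROBOT

A 7-joint arm with a two-finger parallel gripper is mounted at the origin on a cart in front of the work surface, level with it; the furniture and walls round the work are solid. World frame = base frame: x ahead of the robot, y to its left, z up, the work surface at z = 0. Lengths are in m, angles in rad, forces in N, time in s.
With the tool pointing down it reaches from about 0.425 to 0.825 m from the base axis. Payload 3.6 kg.
Tool frame: the origin (TCP) lies between the finger pads; the fingertips stand 19 mm ahead of it and the grasp point (between the pads) is the TCP; z points along the fingers, x is the direction in which the jaws open and shut, and the axes are right-handed (so a half turn about z gives the same grasp; the last joint's range is limited). The gripper opens to 93 mm and grips with 3 to 60 N. Pads are 15 mm wide; open, the fingers measure 128 mm over their backs; the gripper's body (75 mm by 188 mm) begins 65 mm behind the grasp point.
Start: joints at [-1.246, 0.615, -0.013, 1.423, 0.008, 1.103, -0.04], TCP at [0.223, 0.61, 0.202] pointing down, gripper open.
Joint ranges: [-3.12, 3.12], [-0.3, 2.06], [-1.34, 1.32], [0.26, 2.42], [-1.36, 4.5], [0.01, 1.98], [-2.84, 2.84]. Speed limits (rad/s): [2.79, 2.79, 3.14, 3.14, 3.14, 3.14, 3.14].

INTERFACE

Orientations are given as a unit quaternion [x, y, z, w].
In Python, from plant import ctrl gives the robot as it stands.
- The arm moves only by the tool step_arm, never from a script. Its argument "series" is a list of rows, each a list of 2 entries, a list of its own where there are three numbers: the shift along the world's x, y, z in cm, then the turn, a rotation vector about the world's x, y, z in degrees. In form: [[[tx, ty, tz], [rx, ry, rz]], ...]. A call has 1 to 20 rows; each row is the pose to reach, as a shift and turn from the pose measured when the call began; what a row does not reach only later rows make up. A row lasts 1/12 s, in which the tool goes at most 41.7 mm and 7.16 degrees, less where a joint would pass 70% of its speed; a pose out of reach is approached as far as the arm can. A call with a gripper value outside its range is refused whole. "fingers" is the finger opening in cm, from 0 to 9.3, set as the call begins (left out, the last holds). The fingers move at their own pace and stop on an object; "grip_force" is the grip in N (left out, the last holds). Time passes only in rows, so rows that repeat a pose let the fingers close. It gives the time, the measured TCP pose, the force and the opening at its end, in the units of the state.
- ctrl.state(): the state, without advancing time (a new reading comes with each control period).
- ctrl.snapshot(name): name is "side" or "top"; returns a dict with "pixels" (480x640x3 uint8, red, green, blue), "z_map" (480x640 float32, m along the optical axis (not along the pixel's ray), 0 where there is no reading), "vfov" (degrees; the focal length in pixels is half the picture's height over the tangent of half this angle, whatever the lens; pixels are square), "cx", "cy" (the principal point, pixels), "world_from_camera" (4x4, takes a point from camera to world coordinates). Camera axes: x right, y down, z forward; pixel columns grow to the right and rows downward; lengths in m; the calibration is good to about 2 mm. A picture is of the moment at which its call begins.
- ctrl.close_job(): hands the job in, once; it reports no verdict.
The state is a dict: "clock": time; "q": joint angles; "qvel": joint speeds; "joint_efforts": joint torques, N m; "ee_pos": TCP position; "tcp_rot": TCP orientation; "ft_force": force on the tool from outside, world axes, zero at the start; "wrist_torque": the same for the moment, N m; "finger_gap": finger opening in m.
Only numpy, scipy, OpenCV 4.12 (cv2) and the standard library are available. Lean on these libraries where they do the work, as an engineer would, in place of code of your own. Each camera call takes 0.05 s, during which the arm holds its last target.

TASK

Slide the clear guard of the cell store all the way open, take out the flow cell (the one with two hose ports on its top) and hold it up in front of the inspection camera: the middle of its window at the focus point, 80 mm in front of the lens on the lens axis, the window square to the lens and the cell leaned back with it, ports up. Finish while still holding it there, steady, with the guard left open; leave the two blank cells in their slots, do not touch the camera or its stand with the robot or the cell, and do not disturb the other things on the bench.

Things in the scene. Friction and masses are not known exactly. Their poses are not given: they have to be found in the camera images.
- guard (a joint): guard travel in m: 0 = shut over the bay, 0.155 = fully open at its stop, lying over the closed deck; grows as it slides along the store's -y (robot's right). Friction 1 to 2 N; stays where left; may start up to 20 mm ajar
- guard_grip (a point): grip point on the guard's upright fin, 107 mm above the bench; moves with the guard, axes as the store's. Fin 12 mm thick in y (slide direction), 50 mm long in x; its top is 16 mm above this point; guard surface 18 mm below it, with a foot plate (20 mm wide in y) 15 mm below it
- cell_store: fixed white housing 150 (x) x 316 (y) x 82 mm, 91 over its tracks; origin on the bench under the bay's centre. Ends 80 mm to +y, 235 mm to -y (closed deck). Bay 138 x 155 mm inside, floor at 6 mm. Block in the bay, top at 18 mm, with three slots 13 (x) x 43 (y) mm, 12 mm deep, at x = -42, 0, +42 mm, one upright cell in each
- flow_cell: grey frame 10 mm thick (x), 40 wide (y), 64 tall (z), about 50 g, with two steel hose ports 11 mm high on top at y = -8, +8 mm and a glass window through it, 22 wide, 24 high, middle 24 mm above the underside. Both faces alike. Origin: centre of underside, 6 mm above the bench at the start; stands in any of the slots, axes as the store's. Grip across the 40 mm, above the window
- window (a point): middle of the flow cell's window, 24 mm above the centre of its underside; axes as the cell's, x is square to the glass
- blank_a: blank cell: like the flow cell (10 x 40 x 64 mm) but solid, without window and without ports on top; origin at the centre of its underside
- blank_b: a second blank cell, same as blank_a
- camera_stand: fixed stand: base plate 90 x 90 x 12 mm, origin on the bench at its centre; column 18 mm in diameter, 342 mm high, 15 mm behind it (its +x). The camera head, 50 mm wide, is clamped to it at a height that varies and reaches 66 mm ahead (-x) of the origin
- lens (a point): centre of the camera's lens front (lens barrel 38 mm in diameter); axes as those of focus
- focus (a point): focus point in empty air 80 mm straight ahead of the lens, 0.16 to 0.23 m above the bench. The camera looks along -x of this frame, 20 degrees downward; y is level; z leans 20 degrees, its top away from the camera. Wanted: window middle here, cell's x along this x (either way round), cell's z along this z
- timer: bystander: white timer, 66 x 66 x 19 mm, origin at its underside's centre
- marker: bystander: marker pen lying on the bench, 13 x 135 x 14 mm, long in its y, origin under its centre
- tip_box: bystander: teal tip box, 90 x 124 x 68 mm, origin at its underside's centre
- foam_cup: bystander: white foam cup (square), 100 x 100 x 95 mm, origin at its underside's centre

How it is judged:
By the outcome, as a careful person would: the job done as asked, in the order asked, and still so for the second after the job is handed in, while the arm keeps its last pose, push and grip.
It also fails if it takes over 45 s, if anything falls off the work surface, if the arm or the gripper's body presses on something with over 40 N, if the wrist force passes 120 N, or if a joint passes its speed limit or range.

## Working session

There is one attempt and no reset: what is moved stays moved. The work goes in short steps, Python scripts to look and compute and a tool call to move; the robot and the scene stay as the last step left them, time stands still between calls to the robot, and variables do not carry over. Pictures are saved under pics/ and viewed, and the job is handed in when it is done.

Besides the shell and the picture viewer there is one more tool, called as name([rows], argument=value, ...), one row to a line, values as JSON. step_arm: Moves the arm, as the interface text tells. Its arguments: {"type":"object","properties":{"series":{"type":"array"},"fingers":{"type":"number"},"grip_force":{"type":"number"}},"required":["series"]}

```bash
ls; mkdir -p pics; cat > h.py <<'E'
import numpy as np, cv2, pickle
from plant import ctrl
def snap(name, tag):
    s=ctrl.snapshot(name); cv2.imwrite(f'pics/{tag}.png', cv2.cvtColor(s['pixels'],cv2.COLOR_RGB2BGR))
    pickle.dump(s,open(f'pics/{tag}.pkl','wb')); return s
def load(tag): return pickle.load(open(f'pics/{tag}.pkl','rb'))
def cloud(s):
    z=s['z_map']; h,w=z.shape; f=h/2/np.tan(np.radians(s['vfov'])/2)
    u,v=np.meshgrid(np.arange(w),np.arange(h))
    P=np.stack([(u-s['cx'])/f*z,(v-s['cy'])/f*z,z],-1)
    T=np.array(s['world_from_camera']); W=P@T[:3,:3].T+T[:3,3]
    W[z==0]=np.nan; return W
def proj(s,p):
    T=np.linalg.inv(np.array(s['world_from_camera'])); q=np.asarray(p)@T[:3,:3].T+T[:3,3]
    f=240/np.tan(np.radians(s['vfov'])/2); return q[...,:2]/q[...,2:]*f+[s['cx'],s['cy']]
E
python3 - <<'E'
from h import *
for n in ['side','top']:
    s=snap(n,n+'0'); print(n,s['vfov'],s['cx'],s['cy'],np.round(s['world_from_camera'],3).tolist())
print(ctrl.state())
E
```

```text
pics
side 44.08373746261593 331.55081114535255 237.7526892710662 [[0.893, -0.243, 0.378, -0.157], [-0.45, -0.481, 0.752, -1.504], [-0.001, -0.842, -0.539, 1.135], [0.0, 0.0, 0.0, 1.0]]
top 46.51070637226647 310.7781094031999 230.44601000177096 [[0.007, -0.98, 0.2, 0.273], [-1.0, -0.007, 0.0, -0.094], [0.001, -0.2, -0.98, 1.478], [0.0, 0.0, 0.0, 1.0]]
{'clock': 0.1, 'q': array([-1.24650081,  0.61584036, -0.01264124,  1.42471961,  0.00812126,
        1.10336325, -0.04040211]), 'qvel': array([-0.00039272, -0.00391122,  0.00177742, -0.00380092, -0.00101763,
        0.00019089,  0.00019851]), 'joint_efforts': array([ 1.25798790e-03, -4.60038900e+01,  2.10114210e-01, -1.66244048e+01,
       -6.12150505e-02,  1.68949412e-02,  9.21302944e-05]), 'ee_pos': array([0.22309958, 0.60973378, 0.20129168]), 'tcp_rot': array([ 8.19620604e-01,  5.72905547e-01, -9.25238114e-04,  6.66128604e-04]), 'ft_force': array([ 0.16984698, -0.31424478,  0.40365403]), 'wrist_torque': array([ 0.01743091, -0.02203383,  0.02218729]), 'finger_gap': 0.09325224923519469}
```

View pics/side0.png

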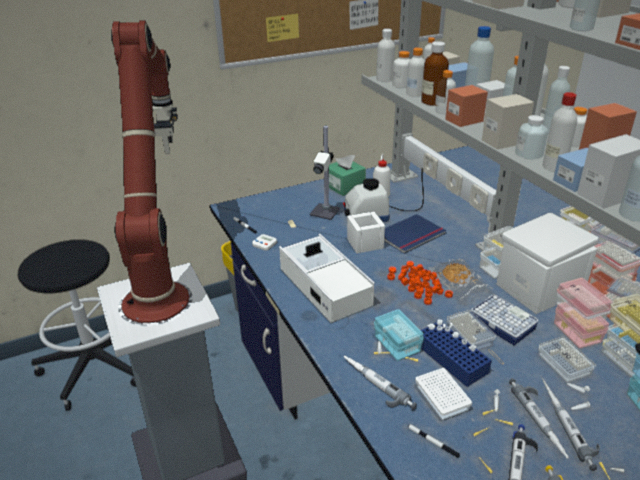

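View pics/top0.png

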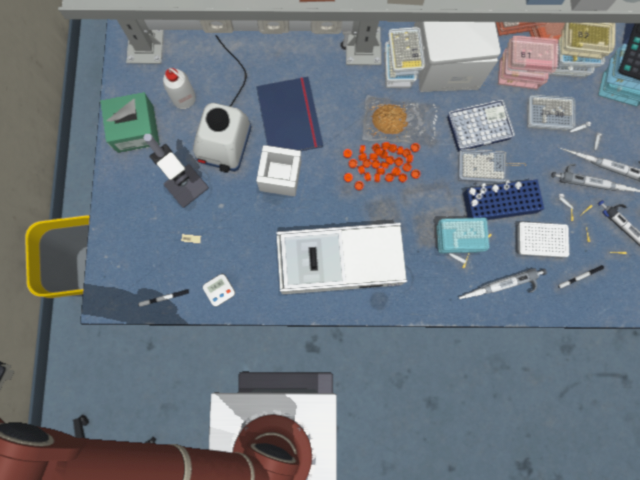

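The side view shows the store around (325,275) and the stand around (322,190). The top view shows the store at (277–407, 223–292), its fin at (313,259), and the stand at (178,175). Next I'll zoom in and look at the depth.

```bash
python3 - <<'E'
from h import *
def crop(tag,x0,y0,x1,y1,k,out):
    im=cv2.imread(f'pics/{tag}.png')[y0:y1,x0:x1]; cv2.imwrite(f'pics/{out}.png',cv2.resize(im,None,fx=k,fy=k,interpolation=cv2.INTER_CUBIC))
crop('top0',265,210,420,300,5,'c1'); crop('top0',130,120,230,210,6,'c2'); crop('side0',270,120,390,320,3,'c3')
s=load('top0'); W=cloud(s)
for (u,v) in [(341,257),(285,228),(279,287),(403,226),(406,285),(313,259),(313,249),(313,270),(375,255),(290,240),(290,275),(335,270),(170,165),(183,172),(150,142),(195,185)]:
    print((u,v),np.round(W[v,u],4))
E
```

```text
(341, 257) [ 0.4889 -0.1702  0.0854]
(285, 228) [ 5.803e-01 -2.390e-02 -2.000e-04]
(279, 287) [ 4.207e-01 -1.060e-02 -2.000e-04]
(403, 226) [ 0.5879 -0.3428  0.001 ]
(406, 285) [ 4.285e-01 -3.468e-01 -2.000e-04]
(313, 259) [ 0.4773 -0.0995  0.1248]
(313, 249) [ 0.503  -0.0994  0.1197]
(313, 270) [ 0.4547 -0.0999  0.0907]
(375, 255) [ 0.4953 -0.2565  0.0813]
(290, 240) [ 0.5317 -0.0411  0.0842]
(290, 275) [ 0.4416 -0.0426  0.0922]
(335, 270) [ 0.4554 -0.1549  0.0883]
(170, 165) [0.676  0.2325 0.2439]
(183, 172) [0.6673 0.2076 0.2188]
(150, 142) [0.6994 0.2558 0.3307]
(195, 185) [0.6954 0.2224 0.0125]
```

View pics/c1.png

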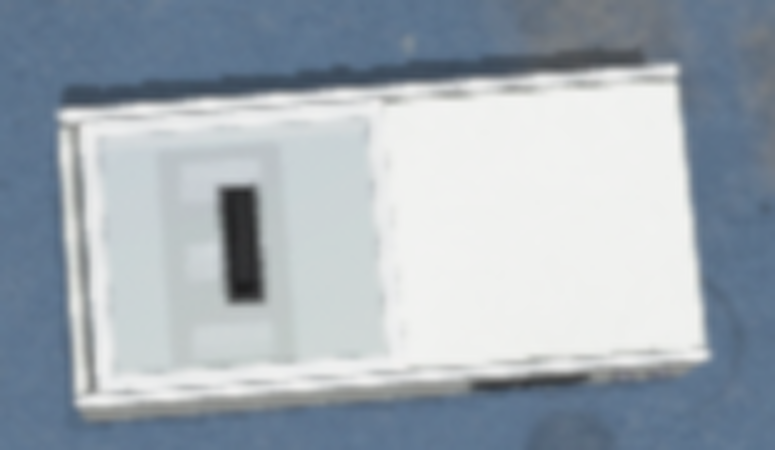

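View pics/c2.png

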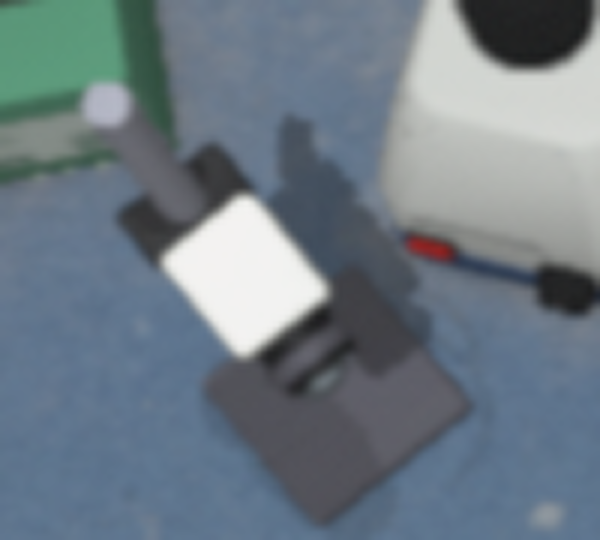

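View pics/c3.png

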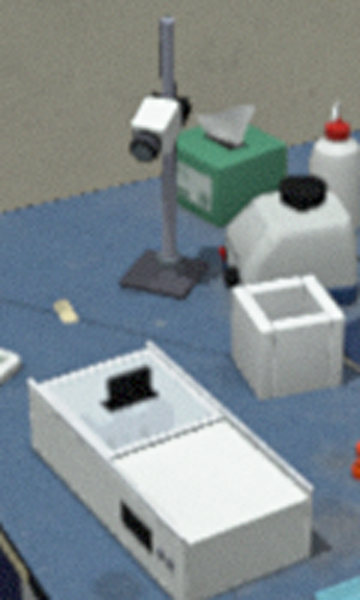

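```bash
python3 - <<'E'
from h import *
for n in ['top','side']:
    s=load(n+'0'); W=cloud(s); f=240/np.tan(np.radians(s['vfov'])/2); print(n,'f',f)
    x,y,z=W[...,0],W[...,1],W[...,2]
    box=(x>.38)&(x<.63)&(y>-.4)&(y<.03)
    m=box&(z>.07)&(z<.1)
    r=cv2.minAreaRect(np.float32(np.c_[x[m],y[m]])); print('store top',r, m.sum()); print(cv2.boxPoints(r).round(4).tolist())
    m=box&(z>.1165); p=W[m]; print('fin',len(p),p.mean(0).round(4),p[:,2].max().round(4),cv2.minAreaRect(np.float32(p[:,:2])))
    st=(x>.58)&(x<.82)&(y>.12)&(y<.34)
    m=st&(z>.007)&(z<.018); p=W[m]; r=cv2.minAreaRect(np.float32(p[:,:2])); print('base',len(p),r); print(cv2.boxPoints(r).round(4).tolist())
    m=st&(z>.28); p=W[m]; print('col',len(p),p.mean(0).round(4),p[:,2].max())
    m=st&(z>.15)&(z<.28); p=W[m]; print('head',len(p),p.min(0).round(3),p.max(0).round(3))
E
```

```text
top f 558.4712576271559
store top ((0.49003171920776367, -0.1693444699048996), (0.15166544914245605, 0.3177270293235779), 4.915731430053711) 7233
[[0.4009000062942505, -0.01759999990463257], [0.42809998989105225, -0.33410000801086426], [0.579200029373169, -0.32109999656677246], [0.5519999861717224, -0.004600000102072954]]
fin 95 [ 0.4835 -0.0986  0.1226] 0.1291 ((0.4834566116333008, -0.09867673367261887), (0.04972673952579498, 0.011878672055900097), 5.549653053283691)
base 935 ((0.7000313997268677, 0.22892765700817108), (0.21723712980747223, 0.23934432864189148), 89.68575286865234)
[[0.579800009727478, 0.12099999934434891], [0.819100022315979, 0.11969999969005585], [0.8202999830245972, 0.336899995803833], [0.5809999704360962, 0.33820000290870667]]
col 148 [0.7032 0.2569 0.3208] 0.3456662397840746
head 818 [0.636 0.122 0.15 ] [0.818 0.284 0.28 ]
side f 592.7733381659301
store top ((0.48847708106040955, -0.16873706877231598), (0.15693514049053192, 0.32827234268188477), 4.5870161056518555) 3266
[[0.3971000015735626, -0.01140000019222498], [0.42340001463890076, -0.3386000096797943], [0.579800009727478, -0.3260999917984009], [0.553600013256073, 0.0010999999940395355]]
fin 59 [ 0.4819 -0.1017  0.1229] 0.1296 ((0.4825683534145355, -0.10163730382919312), (0.05316036939620972, 0.019390495494008064), 8.185256004333496)
base 409 ((0.7002538442611694, 0.22994425892829895), (0.24005870521068573, 0.21829713881015778), 0.298418790102005)
[[0.5796999931335449, 0.3384999930858612], [0.5807999968528748, 0.12020000070333481], [0.820900022983551, 0.12139999866485596], [0.8197000026702881, 0.33970001339912415]]
col 91 [0.7028 0.2558 0.3149] 0.34740926848199083
head 416 [0.634 0.124 0.15 ] [0.814 0.285 0.28 ]
```

```bash
python3 - <<'E'
from h import *
for n in ['top','side']:
    s=load(n+'0'); W=cloud(s); px=s['pixels'].astype(int)
    x,y,z=W[...,0],W[...,1],W[...,2]; br=px.min(-1)
    st=(np.hypot(x-.69,y-.23)<.1)
    # base
    m=st&(z>.006)&(z<.019); n_,lab=cv2.connectedComponents(m.astype(np.uint8)); 
    k=np.argmax(np.bincount(lab.ravel())[1:])+1; p=W[lab==k]; r=cv2.minAreaRect(np.float32(p[:,:2])); print(n,'base',len(p),r[0],r[1],r[2],p[:,2].mean())
    m=st&(z>.30); p=W[m]; print('col',len(p),p.mean(0).round(4),p[:,2].max(),p[:,:2].std(0)); t=p[p[:,2]>.335]; print(' coltop',len(t),t.mean(0).round(4))
    m=st&(z>.15)&(z<.30)&(br>170); p=W[m]; c=p.mean(0); U,S,V=np.linalg.svd(p-c,full_matrices=False); print('white',len(p),c.round(4),V.round(3).tolist(),S/np.sqrt(len(p)))
    vv,uu=np.where(st&(z>.12)&(z<.30)); 
    print('head px',uu.min(),uu.max(),vv.min(),vv.max())
s=load('top0');W=cloud(s)
for v in range(160,192,2):
    print(v,' '.join('(%3d %3d %3d)%3d'%(*(W[v,u]*1000),s['pixels'][v,u].mean()) for u in range(166,196,3)))
E
```

```text
top base 799 (0.6951370239257812, 0.24979223310947418) (0.09251617640256882, 0.09447301924228668) 39.17406463623047 0.011892070745612176
col 116 [0.7037 0.2572 0.3292] 0.3456662397840746 [0.00463295 0.00475694]
 coltop 55 [0.7058 0.2589 0.3415]
white 399 [0.6759 0.2328 0.2407] [[-0.713, -0.614, -0.34], [0.656, -0.754, -0.015], [-0.247, -0.234, 0.94]] [0.01399612 0.01230971 0.00296038]
head px 149 188 143 186
side base 280 (0.6941624879837036, 0.2580888271331787) (0.13987627625465393, 0.11118710041046143) 36.188175201416016 0.012831851301041907
col 63 [0.7028 0.2556 0.3256] 0.34740926848199083 [0.00525367 0.00650099]
 coltop 19 [0.7033 0.2566 0.3416]
white 122 [0.6749 0.2305 0.2412] [[-0.519, -0.819, -0.243], [-0.814, 0.561, -0.151], [-0.261, -0.119, 0.958]] [0.01565087 0.01274506 0.00416565]
head px 313 333 138 183
160 (685 240 250)242 (687 235 245)242 (689 229 240)241 (689 223 238)241 (770 275   0)172 (768 266   4) 78 (768 257   5) 78 (771 251  -2) 83 (769 241   4) 85 (768 232   5) 86
162 (681 240 249)242 (683 235 242)241 (685 229 237)241 (684 222 240)241 (687 217 232)232 (765 267   0)101 (764 258   0) 79 (764 250   2) 80 (763 240   5) 82 (764 233   1) 85
164 (678 242 243)242 (678 234 245)241 (678 227 244)241 (679 222 240)241 (681 216 234)240 (682 210 231)176 (758 258   1) 80 (756 248   8) 72 (758 241   3) 75 (757 232   3) 83
166 (674 242 239)241 (675 236 237)241 (674 228 240)241 (675 222 238)241 (677 216 233)240 (678 210 230)234 (753 258   0)108 (751 248   6) 65 (749 238  12) 65 (753 233   0) 81Traceback (most recent call last):
  File "<stdin>", line 15, in <module>
  File "<stdin>", line 15, in <genexpr>
ValueError: cannot convert float NaN to integer
```

```bash
python3 - <<'E'
from h import *
def crop(tag,x0,y0,x1,y1,k,out):
    im=cv2.imread(f'pics/{tag}.png')[y0:y1,x0:x1]; return cv2.resize(im,None,fx=k,fy=k,interpolation=cv2.INTER_NEAREST)
a=crop('side0',300,140,345,190,12,'');b=crop('top0',150,150,200,200,12,'')
cv2.imwrite('pics/d1.png',cv2.resize(a,(540,600)));cv2.imwrite('pics/d2.png',b)
s=load('side0');W=cloud(s)
for v in range(152,184,2):
    print(v,' '.join(('(%3.0f %3.0f %3.0f)%3d'%(*(W[v,u]*1000),s['pixels'][v,u].mean())) for u in range(310,334,2)))
E
```

```text
152 (967 969 -96)124 (980 972 -100)130 (983 955 -94)123 (997 962 -99)119 (678 264 248)162 (681 253 252)181 (699 273 241)130 (702 264 244)142 (706 256 246)124 (711 249 248) 67 (719 250 246) 77 (723 242 248) 88
154 (961 957 -101)128 (973 959 -104)129 (986 962 -108)127 (996 960 -109)133 (675 258 244)245 (nan nan nan)247 (683 241 249)247 (688 235 251)250 (696 234 249)243 (700 227 251)224 (718 248 239) 48 (723 241 241) 38
156 (966 968 -117)126 (967 946 -109)127 (987 965 -121)124 (664 251 241)201 (674 255 237)246 (678 247 240)246 (682 239 242)244 (681 220 250)245 (692 227 245)249 (697 221 247)202 (716 244 233) 61 (725 245 231)  3
158 (965 965 -126)133 (971 954 -123)127 (993 977 -138)134 (656 235 241)246 (661 229 243)246 (668 226 243)246 (671 217 246)245 (682 223 241)248 (688 218 242)243 (698 223 238)135 (708 228 233) 69 (722 240 226) 42
160 (967 969 -140)131 (976 967 -141)120 (649 236 235)221 (655 233 235)249 (660 225 237)247 (667 224 236)246 (672 219 237)246 (678 214 238)247 (682 207 240)181 (696 220 232)123 (712 236 222) 76 (1081 951 -156)101
162 (957 950 -141)128 (969 950 -143)123 (647 
[... 1592 characters left out ...]
 260 148) 92 (714 256 148) 84 (794 400  66)131 (800 394  67)135
178 (960 961 -235)132 (969 954 -234)128 (981 957 -238)128 (1002 978 -253)130 (1014 980 -256)131 (1018 964 -250)126 (1035 976 -259)124 (699 259 142) 89 (706 257 141) 88 (712 252 142) 98 (796 404  54)139 (795 385  63)130
180 (958 956 -244)125 (969 956 -247)127 (773 507   4)104 (785 514  -2)115 (784 493   7)117 (794 494   5)111 (802 491   4)121 (701 263 132) 93 (706 257 133) 92 (711 251 135)101 (792 396  50)146 (798 390  51)139
182 (nan nan nan)108 (753 484   9)111 (762 484   8)114 (773 488   3)119 (778 479   6)119 (787 478   4)120 (797 481   1)123 (698 258 126) 96 (700 245 131) 88 (717 262 120) 91 (795 403  37)115 (795 384  46)143
```

View pics/d1.png

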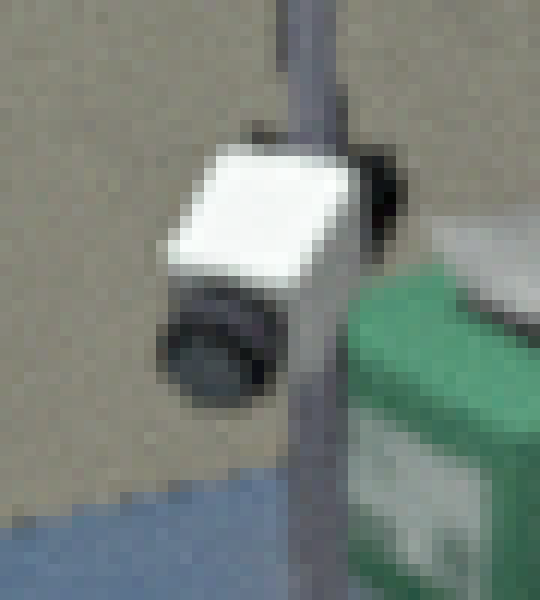

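View pics/d2.png

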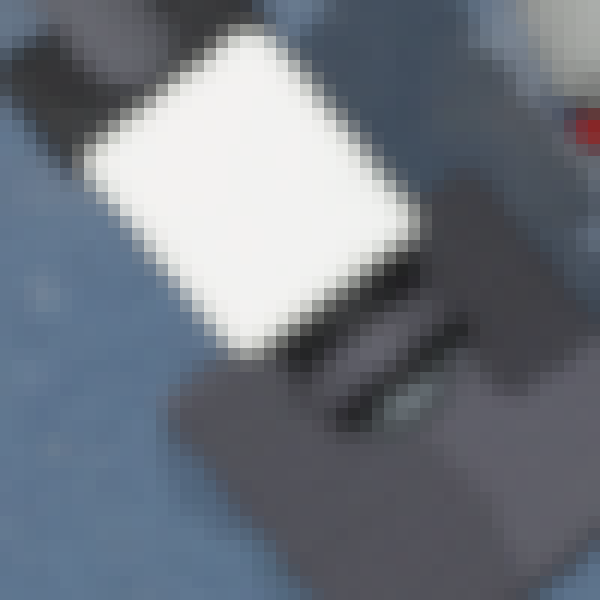

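```bash
cat > fit.py <<'E'
from h import *
from scipy.optimize import minimize
def rend(s,P,roi):
    x0,y0,x1,y1=roi; k=8
    q=(proj(s,P)-[x0,y0]+.5)*k-.5
    im=np.zeros(((y1-y0)*k,(x1-x0)*k),np.uint8)
    cv2.fillConvexPoly(im,cv2.convexHull(np.round(q*16).astype(np.int32)),255,shift=4)
    r=cv2.resize(im,(x1-x0,y1-y0),interpolation=cv2.INTER_AREA)/255.
    return cv2.GaussianBlur(r,(0,0),.6)
d=np.radians
def frame(yaw,pitch=20):
    h=np.array([np.cos(yaw),np.sin(yaw),0]); c,sn=np.cos(d(pitch)),np.sin(d(pitch))
    X=c*h+[0,0,sn]; Z=-sn*h+np.array([0,0,c]); return X,np.cross(Z,X),Z
def face(p):  # cx,cy,cz of face centre, yaw, L
    X,Y,Z=frame(p[3]); C=np.array(p[:3])
    return np.array([C+a*p[4]/2*X+b*.025*Y for a,b in ((1,1),(1,-1),(-1,-1),(-1,1))])
def base(p):
    X,Y=np.array([np.cos(p[2]),np.sin(p[2]),0]),np.array([-np.sin(p[2]),np.cos(p[2]),0])
    return np.array([[p[0],p[1],z]+a*.045*X+b*.045*Y for a in(1,-1) for b in(1,-1) for z in(0,.012)])
if __name__=='__main__':
    T,S=load('top0'),load('side0'); g=lambda s:s['pixels'].astype(float)
    rT=(150,148,195,188);rS=(304,144,340,174)
    cut=lambda a,r:a[r[1]:r[3],r[0]:r[2]]
    mT=cut(np.clip((g(T).min(-1)-130)/110,0,1),rT); mS=cut(np.clip((g(S).min(-1)-150)/95,0,1),rS)
    def cost(p,w=(1,1)):
        e=0
        if w[0]: e+=((rend(T,face(p),rT)-mT)**2).sum()
        if w[1]: e+=((rend(S,face(p),rS)-mS)**2).sum()
        return e
    for w in ((1,1),(1,0),(0,1)):
        r=minimize(cost,[.676,.232,.241,d(40.5),.05],args=(w,),method='Nelder-Mead',options=dict(maxiter=1500,initial_simplex=np.array([.676,.232,.241,d(40.5),.05])+np.vstack([np.zeros(5),np.diag([.006,.006,.006,.08,.006])]),xatol=1e-5))
        print('face',w,r.x[:3].round(4),np.degrees(r.x[3]).round(2),r.x[4].round(4),r.fun)
    for s,roi,n in ((T,(155,150,215,212),'top'),(S,(300,190,345,222),'side')):
        W=cloud(s); I=g(s); sat=I[...,2]-I[...,0]; a=cut(sat,roi); zz=cut(W[...,2],roi)
        bg=np.nanmedian(a[(zz<.004)]); fg=np.median(a[(zz>.009)&(zz<.015)]); m=np.clip((a-bg)/(fg-bg),0,1)
        valid=cv2.erode((~(zz>.03)).astype(np.uint8),np.ones((3,3)))>0
        f=lambda p:(((rend(s,base(p),roi)-m)**2)*valid).sum()
        i=np.array([.695,.25,d(40)]); r=minimize(f,i,method='Nelder-Mead',options=dict(initial_simplex=i+np.vstack([np.zeros(3),np.diag([.005,.005,.06])]),xatol=1e-5))
        print('base',n,bg,fg,r.x[:2].round(4),np.degrees(r.x[2]).round(2),r.fun,valid.sum())
    # lens triangulation
    A=[];B=[]
    for s,uv in ((T,(183.5,180.4)),(S,(317.4,169.9))):
        M=np.array(s['world_from_camera']);f=240/np.tan(d(s['vfov'])/2)
        v=M[:3,:3]@[(uv[0]-s['cx'])/f,(uv[1]-s['cy'])/f,1]; v/=np.linalg.norm(v); Q=np.eye(3)-np.outer(v,v); A.append(Q);B.append(Q@M[:3,3])
    L=np.linalg.solve(sum(A),sum(B)); print('lens',L.round(4),[np.linalg.norm(a@L-b) for a,b in zip(A,B)])
E
python3 fit.py
```

```text
face (1, 1) [0.6759 0.2333 0.2402] 39.79 0.0469 55.158865780654054
face (1, 0) [0.676  0.2325 0.2408] 43.48 0.0469 44.3449406046679
face (0, 1) [0.678  0.2379 0.238 ] 29.87 0.0463 8.166115754790274
base top 45.0 8.0 [0.6975 0.2497] 40.39 150.45664088729671 2592
base side 48.0 11.0 [0.7013 0.2521] 35.9 57.340231106328915 1259
lens [0.6492 0.208  0.2085] [np.float64(0.0006841733297000176), np.float64(0.000684173329700173)]
```

```bash
cat > multi.py <<'E'
from h import *
def multi(n,tag,k=5):
    L=[ctrl.snapshot(n) for _ in range(k)]; s=dict(L[0])
    s['pixels']=np.clip(np.mean([l['pixels'].astype(float) for l in L],0).round(),0,255).astype(np.uint8)
    z=np.array([l['z_map'] for l in L]); z[z==0]=np.nan
    import warnings; warnings.simplefilter('ignore')
    s['z_map']=np.nan_to_num(np.nanmedian(z,0)).astype(np.float32)
    pickle.dump(s,open(f'pics/{tag}.pkl','wb')); cv2.imwrite(f'pics/{tag}.png',cv2.cvtColor(s['pixels'],cv2.COLOR_RGB2BGR)); return s
E
python3 - <<'E'
from multi import *
multi('top','topm');multi('side','sidem')
import fit
from fit import *
T,S=load('topm'),load('sidem')
for s,n in((T,'top'),(S,'side')):
    W=cloud(s);I=s['pixels'].astype(float);x,y,z=W[...,0],W[...,1],W[...,2]
    m=(np.hypot(x-.676,y-.232)<.035)&(z>.215)&(z<.27)&(I.min(-1)>(230)); m=m
    p=W[m];c=p.mean(0);V=np.linalg.svd(p-c,full_matrices=False)[2]; print(n,'white',len(p),c.round(4),V[2].round(3),'yaw',np.degrees(np.arctan2(-V[2,1],-V[2,0])) )
    # level direction
    r=cv2.minAreaRect(np.float32(p[:,:2])); print(r)
    big=cv2.resize(s['pixels'][140:220,145:225] if n=='top' else s['pixels'][140:190,300:350],None,fx=7 if n=='top' else 12,fy=7 if n=='top' else 12,interpolation=cv2.INTER_CUBIC); cv2.imwrite(f'pics/big_{n}.png',big[...,::-1])
E
```

```text
top white 321 [0.6761 0.2327 0.2409] [-0.254 -0.214  0.943] yaw 40.21325648237668
((0.6763650178909302, 0.23294346034526825), (0.042532965540885925, 0.03788993880152702), 40.77739334106445)
side white 96 [0.6749 0.2309 0.242 ] [ 0.234  0.21  -0.949] yaw -138.1374221136948
((0.6755929589271545, 0.2315320074558258), (0.04568750411272049, 0.03867232799530029), 43.75944900512695)
```

View pics/big_top.png

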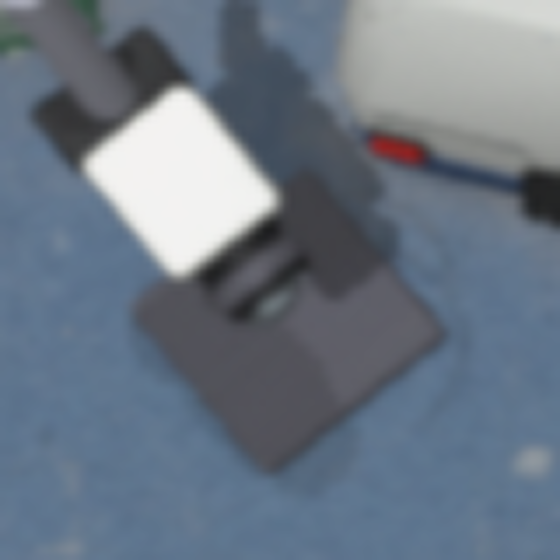

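View pics/big_side.png

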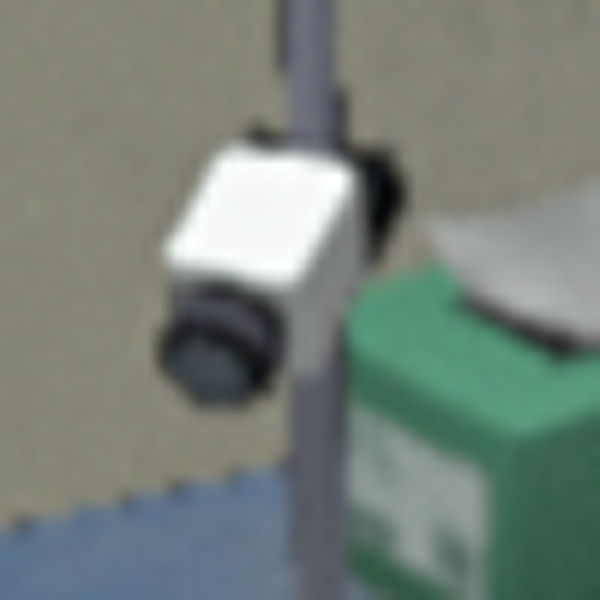

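step_arm([
  [[19.7, -39, 0], [0, 0, 25]],
  [[19.7, -39, 0], [0, 0, 25]],
  [[19.7, -39, 0], [0, 0, 25]],
  [[19.7, -39, 0], [0, 0, 25]],
  [[19.7, -39, 0], [0, 0, 25]],
  [[19.7, -39, 0], [0, 0, 25]],
  [[19.7, -39, 0], [0, 0, 25]],
  [[19.7, -39, 0], [0, 0, 25]],
  [[19.7, -39, 0], [0, 0, 25]],
  [[19.7, -39, 0], [0, 0, 25]],
  [[26, -70.8, 0], [0, 0, 25]],
  [[26, -70.8, 0], [0, 0, 25]],
  [[26, -70.8, 0], [0, 0, 25]],
  [[26, -70.8, 0], [0, 0, 25]],
  [[26, -70.8, 0], [0, 0, 25]],
  [[26, -70.8, 0], [0, 0, 25]],
  [[26, -70.8, 0], [0, 0, 25]],
  [[26, -70.8, 0], [0, 0, 25]],
  [[26, -70.8, 0], [0, 0, 25]],
  [[26, -70.8, 0], [0, 0, 25]],
], fingers=5)

```text
clock: 2.27
ee_pos: [0.4836, -0.1023, 0.2025]
tcp_rot: [0.679, 0.734, -0.001, 0.001]
ft_force: [-0.5, 0.4, -0.2]
finger_gap: 0.05
```

step_arm([
  [[0, 0.3, -5], [0, 0, 0.4]],
  [[0, 0.3, -7], [0, 0, 0.4]],
  [[0, 0.3, -8.4], [0, 0, 0.4]],
  [[0, 0.3, -8.4], [0, 0, 0.4]],
  [[0, 0.3, -8.4], [0, 0, 0.4]],
  [[0, 0.3, -8.4], [0, 0, 0.4]],
])

```text
clock: 2.77
ee_pos: [0.4846, -0.098, 0.1196]
tcp_rot: [0.676, 0.737, 0.0, 0.002]
ft_force: [-1.1, 0.6, 0.1]
finger_gap: 0.05
```

```bash
python3 - <<'E'
from h import *
s=snap('side','side1'); cv2.imwrite('pics/e1.png',cv2.resize(s['pixels'][200:330,240:400],None,fx=4.5,fy=4.5,interpolation=cv2.INTER_CUBIC)[...,::-1])
E
```

```text
(no output)
```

View pics/e1.png

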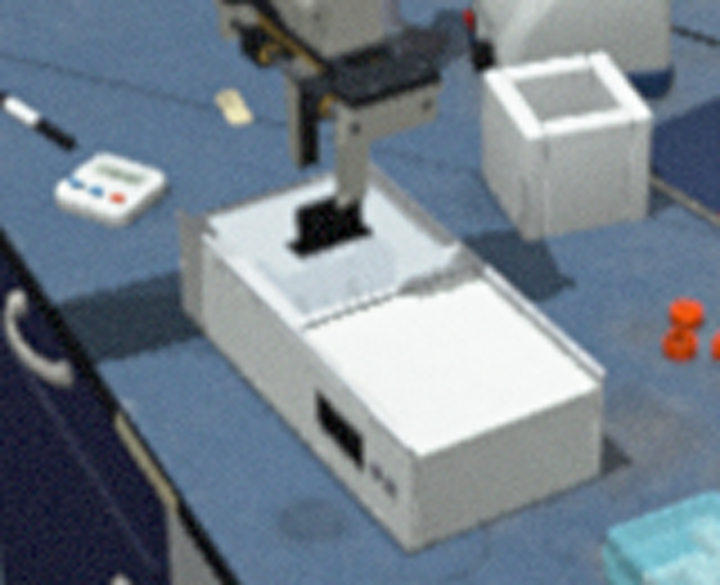

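```bash
python3 - <<'E'
from h import *
from scipy.spatial.transform import Rotation as R
s=load('side1'); st=ctrl.state(); p=st['ee_pos']; M=R.from_quat(st['tcp_rot']).as_matrix()
print(p,M.round(3).tolist(), st['ft_force'])
for n,q in dict(tcp=p,tipR=p+M@[.025,0,.019],tipL=p+M@[-.025,0,.019],fin=[.4835,-.0987,.123],body=p-M[:,2]*.065).items(): print(n,((proj(s,q)-[240,200]+.5)*4.5).round(0))
im=cv2.resize(s['pixels'][225:265,280:340],None,fx=13,fy=13,interpolation=cv2.INTER_NEAREST)[...,::-1]; cv2.imwrite('pics/e2.png',im)
W=cloud(s)
for v in range(228,262,2): print(v,' '.join('(%3.0f %4.0f %3.0f)'%tuple(W[v,u]*1000) for u in range(300,328,2)))
E
```

```text
[ 0.48478746 -0.09839892  0.11985671] [[-0.086, 0.996, 0.004], [0.996, 0.086, -0.002], [-0.003, 0.004, -1.0]] [ 0.79096289  1.04556292 -1.03952637]
tcp [330. 204.]
tipR [313. 211.]
tipL [349. 244.]
fin [329. 201.]
body [328. 125.]
228 (561  178   8) (570  180   5) (473  -60 164) (475  -71 170) (481  -72 168) (488  -72 166) (604  167   2) (478 -124 198) (456 -185 238) (462 -185 236) (469 -185 234) (475 -185 232) (484 -181 228) (485 -191 233)
230 (557  170   5) (566  173   1) (472  -62 158) (474  -72 163) (480  -74 162) (486  -77 162) (599  156   1) (478 -124 191) (456 -186 231) (459 -193 235) (472 -179 223) (476 -185 225) (482 -185 223) (646  136  -1)
232 (553  160   4) (561  160   1) (475  -55 146) (475  -70 154) (481  -73 154) (488  -71 151) (592  142   2) (478 -123 183) (460 -177 219) (484 -138 190) (488 -144 192) (622  120   6) (628  117   7) (636  117   4)
234 (549  151   2) (555  148   1) (560  141   4) (473  -74 150) (480  -73 147) (486  -77 148) (582  120  10) (477 -125 177) (479 -135 183) (484 -139 184) (491 -138 181) (619  114   2) (624  110   3) (629  103   6)
236 (540  131
[... 2068 characters left out ...]
503 -111  88) (508 -114  88) (510 -125  94) (517 -124  92)
256 (444  -90  85) (446 -100  91) (452 -101  90) (456 -109  93) (463 -107  90) (467 -113  92) (475 -112  89) (480 -116  90) (487 -115  88) (491 -121  90) (497 -122  89) (502 -127  90) (510 -126  87) (512 -135  92)
258 (435 -110  93) (439 -115  95) (446 -116  93) (454 -113  89) (460 -114  88) (463 -123  92) (468 -126  92) (476 -124  89) (480 -130  91) (486 -131  90) (491 -136  92) (500 -132  86) (500 -144  94) (505 -149  95)
260 (430 -120  93) (439 -116  88) (443 -122  90) (450 -120  87) (455 -125  89) (459 -132  92) (462 -140  96) (471 -135  89) (477 -136  89) (485 -133  84) (489 -139  87) (494 -144  88) (497 -151  91) (501 -157  94)
```

View pics/e2.png

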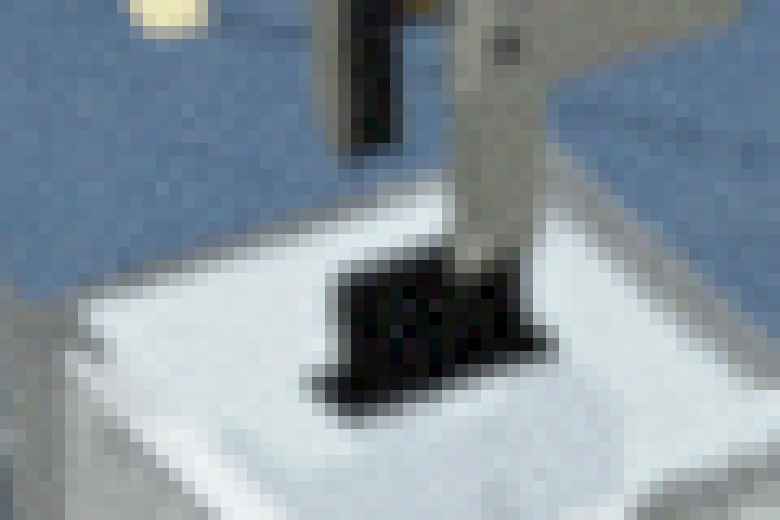

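```bash
python3 - <<'E'
from h import *
for i in range(3):
    s=snap('side',f'side2_{i}'); st=ctrl.state(); print(st['clock'],st['ee_pos'],st['ft_force'])
W=cloud(s)
for v in range(236,262,2): print(v,' '.join('(%3.0f %4.0f %3.0f)'%tuple(W[v,u]*1000) for u in range(310,328,2)))
im=cv2.resize(s['pixels'][200:270,260:340],None,fx=9,fy=9,interpolation=cv2.INTER_NEAREST)[...,::-1]; cv2.imwrite('pics/e3.png',im)
E
```

```text
2.8667 [ 0.48478471 -0.09867997  0.11992474] [-0.27965667  0.06851732  0.7488452 ]
2.9167 [ 0.48462707 -0.09892375  0.119823  ] [-1.08252736 -0.16785272 -0.74370096]
2.9667 [ 0.48442736 -0.09907103  0.11964436] [ 0.24876268 -0.48588558 -0.04929477]
236 (572  116   6) (579  113   6) (589  120  -1) (479 -134 175) (486 -135 173) (490 -141 176) (550  -29  95) (621  104  -1) (626   96   2)
238 (571  115  -1) (520  -15  88) (523  -23  91) (477 -140 172) (485 -136 167) (488 -144 171) (547  -34  91) (554  -36  90) (619   82   3)
240 (503  -36  97) (514  -29  90) (519  -33  90) (479 -134 160) (481 -144 166) (493 -134 156) (541  -48  93) (546  -51  93) (552  -54  93)
242 (503  -36  89) (508  -41  91) (514  -43  90) (477 -139 157) (483 -140 155) (494 -130 146) (541  -48  85) (542  -59  91) (548  -63  92)
244 (474  -99 127) (483  -96 123) (485 -107 128) (477 -138 149) (485 -135 145) (509  -98 116) (534  -60  86) (538  -67  89) (544  -69  89)
246 (472 -104 123) (481 -101 118) (487 -102 117) (495  -99 113) (503  -98 110) (506 -105 113) (529  -72  87) (533  -78  90) (538  -82  90)
248 (470 -108 118
[... 255 characters left out ...]
  84)
252 (474  -99  97) (482  -97  93) (486 -102  95) (492 -104  94) (500 -102  90) (504 -110  94) (512 -106  90) (518 -109  90) (522 -116  93)
254 (472 -104  93) (474 -113  98) (484 -106  90) (490 -109  91) (499 -105  85) (501 -116  91) (505 -121  93) (514 -117  88) (520 -120  88)
256 (469 -109  89) (476 -109  87) (480 -116  91) (483 -123  94) (488 -127  95) (498 -121  87) (506 -120  85) (506 -133  93) (512 -135  92)
258 (465 -117  88) (469 -123  91) (475 -126  91) (480 -131  92) (489 -126  86) (489 -140  95) (502 -127  83) (501 -144  94) (507 -145  92)
260 (460 -130  90) (466 -130  88) (473 -131  87) (477 -137  89) (483 -137  87) (488 -141  88) (492 -147  91) (499 -148  89) (504 -151  89)
```

View pics/e3.png

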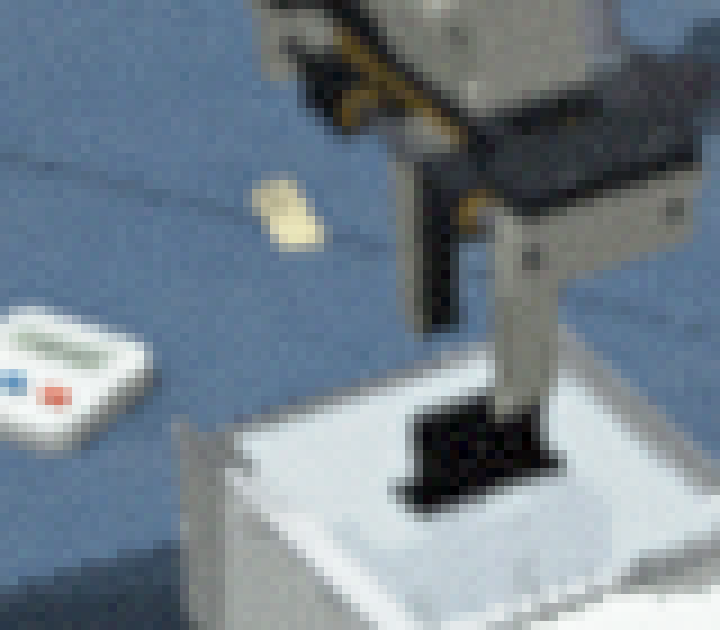

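```bash
python3 - <<'E'
from h import *
s=load('sidem');W=cloud(s); x,y,z=W[...,0],W[...,1],W[...,2]
m=(np.hypot(x-.223,y-.61)<.12)&(z>.1)&(z<.45)
for a in np.arange(.1,.45,.01):
    p=W[m&(z>=a)&(z<a+.01)]
    if len(p): print(a.round(2),len(p),p.mean(0).round(3),p.min(0).round(3),p.max(0).round(3))
print(proj(s,np.array([[.223,.61,.202],[.223,.61,.183]])))
cv2.imwrite('pics/e4.png',cv2.resize(s['pixels'][60:170,120:210],None,fx=6,fy=5.4,interpolation=cv2.INTER_CUBIC)[...,::-1])
E
```

```text
0.21 1 [0.208 0.565 0.219] [0.208 0.565 0.219] [0.208 0.565 0.219]
0.22 18 [0.224 0.612 0.225] [0.197 0.553 0.22 ] [0.246 0.661 0.23 ]
0.23 29 [0.219 0.599 0.235] [0.193 0.547 0.23 ] [0.248 0.659 0.24 ]
0.24 26 [0.22  0.596 0.245] [0.195 0.549 0.241] [0.251 0.661 0.249]
0.25 13 [0.206 0.56  0.255] [0.193 0.546 0.25 ] [0.245 0.652 0.259]
0.26 16 [0.203 0.554 0.264] [0.194 0.548 0.26 ] [0.214 0.56  0.269]
0.27 15 [0.202 0.551 0.275] [0.192 0.545 0.271] [0.21  0.557 0.28 ]
0.28 16 [0.203 0.551 0.286] [0.192 0.546 0.282] [0.214 0.562 0.29 ]
0.29 6 [0.199 0.549 0.293] [0.193 0.541 0.292] [0.208 0.556 0.295]
0.3 29 [0.202 0.538 0.307] [0.168 0.518 0.301] [0.281 0.671 0.31 ]
0.31 64 [0.217 0.558 0.315] [0.169 0.515 0.31 ] [0.285 0.681 0.32 ]
0.32 94 [0.23  0.58  0.325] [0.168 0.514 0.32 ] [0.281 0.677 0.33 ]
0.33 55 [0.21  0.548 0.335] [0.167 0.509 0.33 ] [0.282 0.677 0.34 ]
0.34 173 [0.216 0.567 0.346] [0.168 0.508 0.34 ] [0.284 0.703 0.35 ]
0.35 51 [0.215 0.577 0.356] [0.189 0.525 0.35 ] [0.247 0.613 0.36 ]
0.36 33 [0.213 0.576 0.366] [0.191 0.559 0.36 ] [0.246 0.619 0.37 ]
0.37 31 [0.21  0.574 0.375] [0.191 0.566 0.37 ] [0.231 0.586 0.38 ]
0.38 48 [0.216 0.575 0.386] [0.185 0.559 0.38 ] [0.258 0.606 0.39 ]
0.39 71 [0.218 0.578 0.395] [0.185 0.56  0.39 ] [0.258 0.599 0.4  ]
0.4 66 [0.221 0.587 0.405] [0.189 0.567 0.4  ] [0.259 0.622 0.41 ]
0.41 42 [0.218 0.584 0.415] [0.191 0.573 0.41 ] [0.247 0.613 0.42 ]
0.42 58 [0.22  0.584 0.425] [0.19  0.573 0.42 ] [0.258 0.613 0.43 ]
0.43 48 [0.22  0.582 0.435] [0.191 0.571 0.43 ] [0.256 0.599 0.44 ]
0.44 55 [0.22  0.583 0.445] [0.192 0.568 0.44 ] [0.254 0.604 0.45 ]
[[169.75759998 151.93895249]
 [170.50014329 156.54910423]]
```

View pics/e4.png

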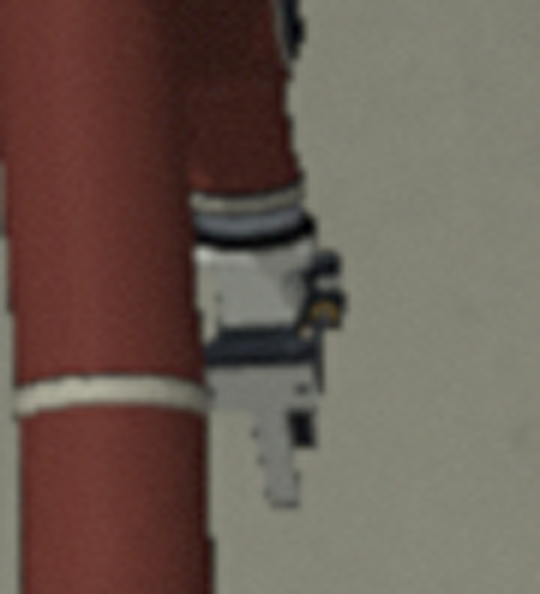

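The images show the fingertips ending near z = 0.14. The reported TCP implies they should be near 0.10, and the start picture shows the same roughly 38 mm gap. I'll test it harmlessly by closing the fingers here. If the reported TCP is right they will stop on the 12 mm fin, and if the images are right they will close on air.

step_arm([
  [[0, 0, 0], [0, 0, 0]],
  [[0, 0, 0], [0, 0, 0]],
  [[0, 0, 0], [0, 0, 0]],
  [[0, 0, 0], [0, 0, 0]],
  [[0, 0, 0], [0, 0, 0]],
  [[0, 0, 0], [0, 0, 0]],
], fingers=0.6, grip_force=6)

```text
clock: 3.47
ee_pos: [0.4844, -0.0991, 0.1196]
tcp_rot: [0.677, 0.736, 0.0, 0.002]
ft_force: [-0.2, -0.3, -0.5]
finger_gap: 0.0147
```

```bash
python3 - <<'E'
from h import *
s=snap('side','side3'); st=ctrl.state(); print(st['finger_gap'],st['ee_pos'],st['ft_force'])
im=cv2.resize(s['pixels'][200:270,260:340],None,fx=9,fy=9,interpolation=cv2.INTER_NEAREST)[...,::-1]; cv2.imwrite('pics/e5.png',im)
E
```

```text
0.010871982138874307 [ 0.48440042 -0.09911617  0.11959982] [-0.56605334  0.51985832 -0.04325076]
```

View pics/e5.png

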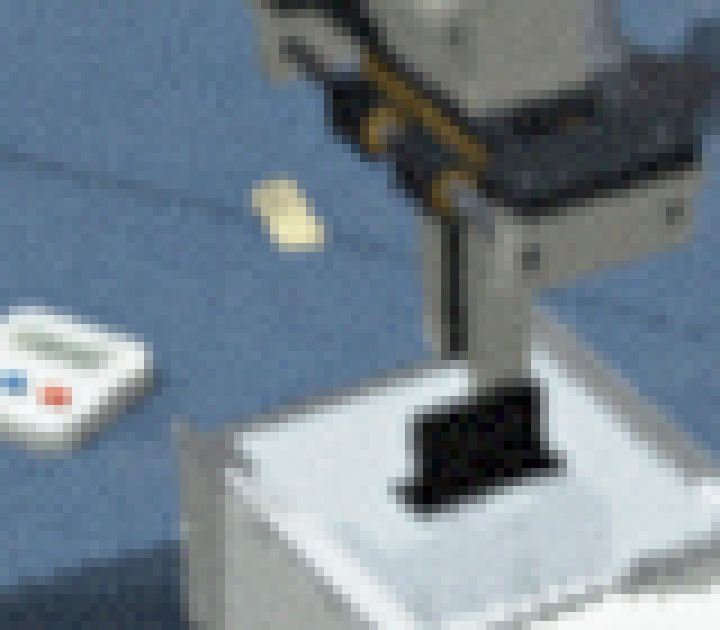

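The fingers closed past 12 mm and the picture shows them above the fin (tips at about (497,388), fin top at about (480,395)). So the true tips sit about 39 mm short of where the reported TCP puts them, and I'll apply that as a correction along the tool axis. Reopening and lowering gently.

step_arm([
  [[0, 0, 0], [0, 0, 0]],
  [[0, 0, 0], [0, 0, 0]],
  [[0, 0, 0], [0, 0, 0]],
  [[0, 0, 0], [0, 0, 0]],
  [[0, 0, 0], [0, 0, 0]],
  [[0, 0, 0], [0, 0, 0]],
  [[0, 0, 0], [0, 0, 0]],
  [[0, 0, -1.5], [0, 0, 0]],
  [[0, 0, -3], [0, 0, 0]],
  [[0, 0, -3.5], [0, 0, 0]],
  [[0, 0, -4], [0, 0, 0]],
  [[0, 0, -4.1], [0, 0, 0]],
], fingers=5)

```text
clock: 4.52
ee_pos: [0.4841, -0.0991, 0.0781]
tcp_rot: [0.677, 0.736, -0.0, 0.002]
ft_force: [0.2, 0.4, 0.3]
finger_gap: 0.0498
```

```bash
python3 - <<'E'
from h import *
s=snap('side','side4'); st=ctrl.state(); print(st['finger_gap'],st['ee_pos'],st['ft_force'])
im=cv2.resize(s['pixels'][200:270,260:340],None,fx=9,fy=9,interpolation=cv2.INTER_NEAREST)[...,::-1]; cv2.imwrite('pics/e6.png',im)
E
```

```text
0.049646400158135116 [ 0.48431884 -0.09911137  0.07837305] [-0.07836228  0.7046753  -0.22425059]
```

View pics/e6.png

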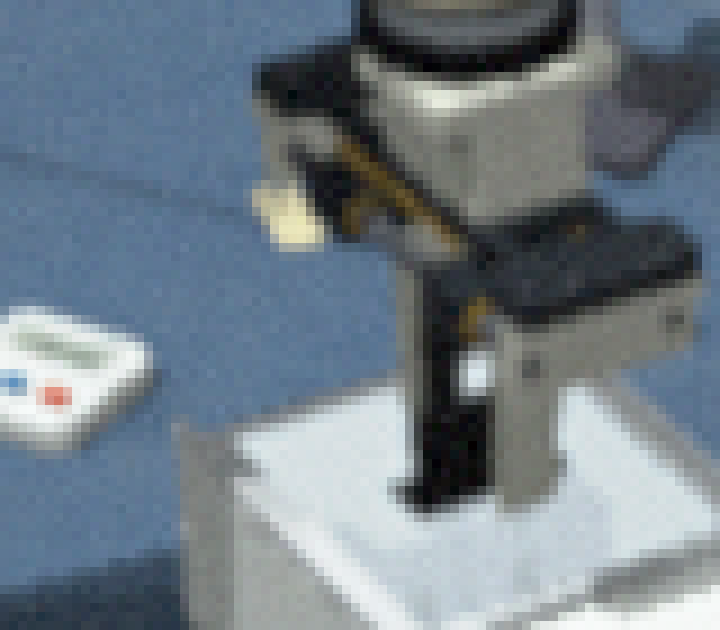

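step_arm([
  [[0, 0, 0], [0, 0, 0]],
  [[0, 0, 0], [0, 0, 0]],
  [[0, 0, 0], [0, 0, 0]],
  [[0, 0, 0], [0, 0, 0]],
  [[0, 0, 0], [0, 0, 0]],
  [[0, 0, 0], [0, 0, 0]],
  [[0, 0, 0], [0, 0, 0]],
  [[0, 0, 0], [0, 0, 0]],
  [[0.2, -2, 0], [0, 0, 0]],
  [[0.35, -4, 0], [0, 0, 0]],
  [[0.5, -6, 0], [0, 0, 0]],
  [[0.7, -8, 0], [0, 0, 0]],
  [[0.85, -10, 0], [0, 0, 0]],
  [[1.0, -11.5, 0], [0, 0, 0]],
  [[1.1, -12.8, 0], [0, 0, 0]],
  [[1.2, -13.6, 0], [0, 0, 0]],
  [[1.2, -13.8, 0], [0, 0, 0]],
  [[1.2, -13.8, 0], [0, 0, 0]],
], fingers=0.8, grip_force=10)

```text
clock: 6.07
ee_pos: [0.4961, -0.2381, 0.0785]
tcp_rot: [0.677, 0.736, -0.0, 0.002]
ft_force: [-1.9, -1.1, 2.4]
finger_gap: 0.0119
```

Gripping the 12 mm fin. I'll creep toward the stop and watch the force.

step_arm([
  [[0.03, -0.3, 0], [0, 0, 0]],
  [[0.06, -0.6, 0], [0, 0, 0]],
  [[0.07, -0.8, 0], [0, 0, 0]],
  [[0.08, -0.9, 0], [0, 0, 0]],
])

```text
clock: 6.4
ee_pos: [0.4966, -0.246, 0.0785]
tcp_rot: [0.677, 0.736, -0.0, 0.001]
ft_force: [-2.5, 3.1, 5.0]
finger_gap: 0.0119
```

step_arm([
  [[0.01, -0.15, 0], [0, 0, 0]],
  [[0.02, -0.3, 0], [0, 0, 0]],
  [[0.03, -0.4, 0], [0, 0, 0]],
])

```text
clock: 6.65
ee_pos: [0.4966, -0.2459, 0.0784]
tcp_rot: [0.676, 0.737, 0.001, -0.002]
ft_force: [-3.1, 9.3, 7.1]
finger_gap: 0.0119
```

At the stop: the y force rises and there is no more motion. I'll release, lift, and move aside toward +y to look into the bay.

step_arm([
  [[0, 0, 0], [0, 0, 0]],
  [[0, 0, 0], [0, 0, 0]],
  [[0, 0, 0], [0, 0, 0]],
  [[0, 0, 0], [0, 0, 0]],
  [[0, 0, 0], [0, 0, 0]],
  [[0, 0, 0], [0, 0, 0]],
  [[0, 0, 0], [0, 0, 0]],
  [[0, 0, 3], [0, 0, 0]],
  [[0, 0, 7], [0, 0, 0]],
  [[0, 0, 11], [0, 0, 0]],
  [[0, -5, 12], [0, 0, 0]],
  [[0, -9, 12], [0, 0, 0]],
  [[0, -13, 12], [0, 0, 0]],
  [[0, -14, 12], [0, 0, 0]],
  [[0, -14, 12], [0, 0, 0]],
], fingers=5.5)

```text
clock: 7.9
ee_pos: [0.4939, -0.3926, 0.198]
tcp_rot: [0.679, 0.734, -0.001, -0.001]
ft_force: [0.1, 0.4, 0.5]
finger_gap: 0.0552
```

```bash
python3 - <<'E'
from multi import *
a=multi('top','top5',3); b=multi('side','side5',3); st=ctrl.state(); print(st['finger_gap'],st['ee_pos'],st['ft_force'],st['clock'])
cv2.imwrite('pics/f1.png',cv2.resize(a['pixels'][205:305,265:420],None,fx=5,fy=5,interpolation=cv2.INTER_CUBIC)[...,::-1])
cv2.imwrite('pics/f2.png',cv2.resize(b['pixels'][200:330,260:400],None,fx=4.5,fy=4.5,interpolation=cv2.INTER_CUBIC)[...,::-1])
E
```

```text
0.05492305163554662 [ 0.49745711 -0.38362049  0.19852115] [-0.44191001  0.99850728 -0.6233849 ] 8.2
```

View pics/f1.png

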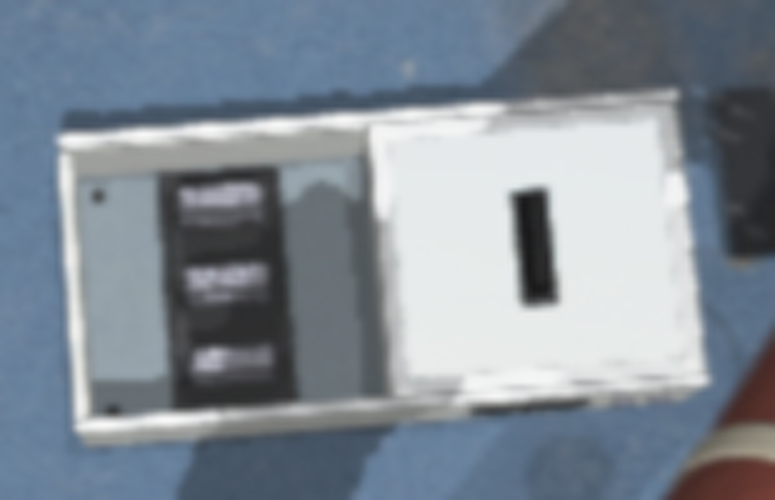

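View pics/f2.png

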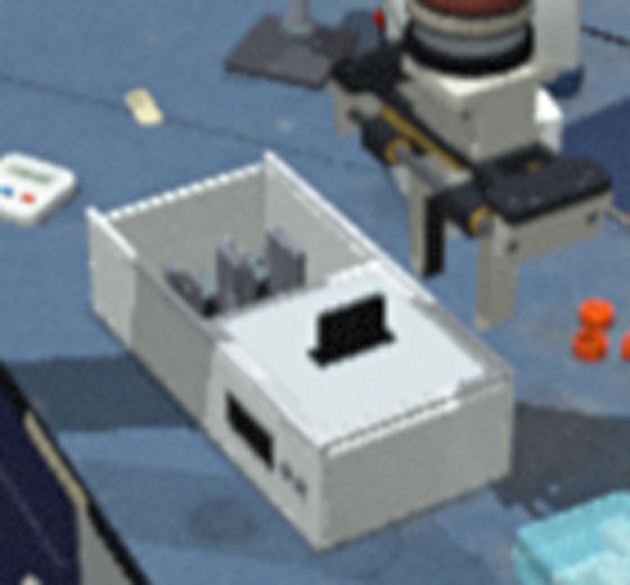

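The guard now lies over the deck, with the fin at about (533,245) in the top crop. The three cells sit at about (220,195), (227,275) and (232,360). I'll zoom in to find the ports.

```bash
python3 - <<'E'
from multi import *
a,b=load('top5'),load('side5')
cv2.imwrite('pics/g1.png',cv2.resize(a['pixels'][235:292,290:330],None,fx=10,fy=10,interpolation=cv2.INTER_NEAREST)[...,::-1])
cv2.imwrite('pics/g2.png',cv2.resize(b['pixels'][245:275,290:335],None,fx=16,fy=16,interpolation=cv2.INTER_NEAREST)[...,::-1])
O=np.array([.4834,-.0921]);X=np.array([.9963,.0857]);Y=np.array([-.0857,.9963])
for s,n in((a,'top'),(b,'side')):
    W=cloud(s); L=W[...,:2]-O; lx=L@X; ly=L@Y; z=W[...,2]
    for c in(-.042,0,.042):
        m=(abs(lx-c)<.012)&(abs(ly)<.03)&(z>.055)&(z<.1)
        p=np.c_[lx[m],ly[m],z[m]]; print(n,c,len(p),np.percentile(p,[5,50,95],axis=0).round(4).tolist())
E
```

```text
top -0.042 68 [[-0.047, -0.0167, 0.0614], [-0.0426, 0.001, 0.0696], [-0.0377, 0.0182, 0.0739]]
top 0 77 [[-0.0052, -0.0176, 0.0575], [-0.0016, 0.0002, 0.0703], [0.004, 0.0187, 0.0804]]
top 0.042 76 [[0.0368, -0.0184, 0.0572], [0.0408, -0.0005, 0.07], [0.0461, 0.0196, 0.0731]]
side -0.042 56 [[-0.0477, -0.0201, 0.0586], [-0.0445, -0.0037, 0.0692], [-0.0389, 0.0202, 0.0732]]
side 0 65 [[-0.0054, -0.0202, 0.0564], [-0.0028, -0.0074, 0.0675], [0.003, 0.018, 0.0818]]
side 0.042 65 [[0.0351, -0.0202, 0.0557], [0.0379, -0.004, 0.0669], [0.0461, 0.0205, 0.0731]]
```

View pics/g1.png

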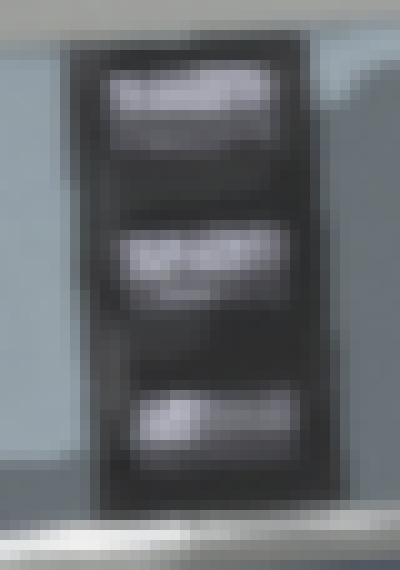

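View pics/g2.png

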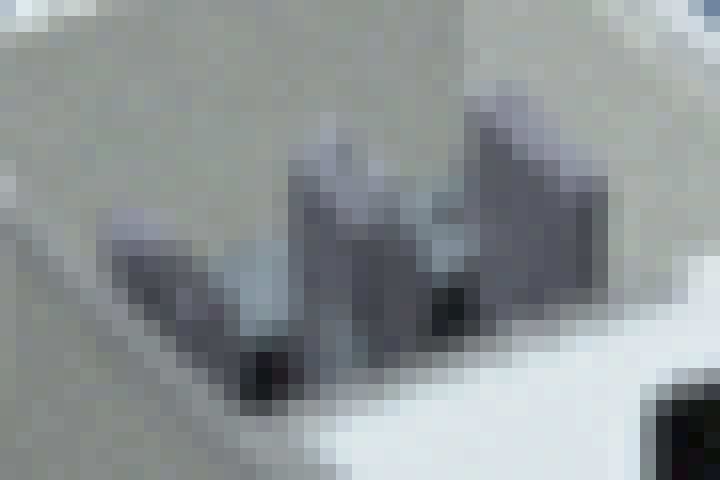

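The middle cell is the flow cell: it is the only one with points at z ≈ 0.081 (both cameras), and bumps show on its top at about (330,150) in the side crop. Moving above it.

step_arm([
  [[-1.5, 29.1, 0], [0, 0, 0.4]],
  [[-1.5, 29.1, 0], [0, 0, 0.4]],
  [[-1.5, 29.1, 0], [0, 0, 0.4]],
  [[-1.5, 29.1, 0], [0, 0, 0.4]],
  [[-1.5, 29.1, 0], [0, 0, 0.4]],
  [[-1.5, 29.1, 0], [0, 0, 0.4]],
  [[-1.5, 29.1, 0], [0, 0, 0.4]],
  [[-1.5, 29.1, 0], [0, 0, 0.4]],
  [[-1.5, 29.1, 0], [0, 0, 0.4]],
  [[-1.5, 29.1, 0], [0, 0, 0.4]],
  [[-1.5, 29.1, 0], [0, 0, 0.4]],
  [[-1.5, 29.1, 0], [0, 0, 0.4]],
])

```text
clock: 9.2
ee_pos: [0.4824, -0.0945, 0.1985]
tcp_rot: [0.673, 0.739, 0.001, -0.002]
ft_force: [0.2, -0.8, -0.1]
finger_gap: 0.0549
```

step_arm([
  [[0.05, 0.2, -4], [0, 0, 0]],
  [[0.05, 0.2, -8], [0, 0, 0]],
  [[0.05, 0.2, -11], [0, 0, 0]],
  [[0.05, 0.2, -12.5], [0, 0, 0]],
  [[0.05, 0.2, -12.5], [0, 0, 0]],
  [[0.05, 0.2, -12.5], [0, 0, 0]],
])

```text
clock: 9.7
ee_pos: [0.4826, -0.0937, 0.073]
tcp_rot: [0.674, 0.739, 0.001, -0.002]
ft_force: [0.4, 0.7, 0.7]
finger_gap: 0.055
```

```bash
python3 - <<'E'
from multi import *
b=snap('side','side6'); st=ctrl.state(); print(st['finger_gap'],st['ee_pos'],st['tcp_rot'],st['ft_force'],st['clock'])
cv2.imwrite('pics/h2.png',cv2.resize(b['pixels'][210:280,270:350],None,fx=9,fy=8.5,interpolation=cv2.INTER_CUBIC)[...,::-1])
E
```

```text
0.054873473736644966 [ 0.48357422 -0.09360341  0.07406911] [ 0.67387632  0.73884171  0.00164192 -0.00096567] [ 0.34031957 -0.3047833  -0.38486586] 9.75
```

View pics/h2.png

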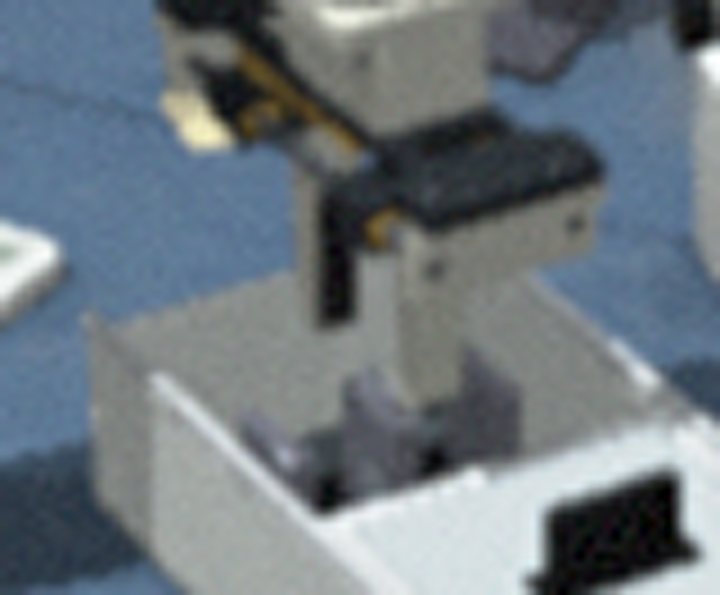

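step_arm([
  [[-0.05, 0.1, -1.5], [0, 0, -0.4]],
  [[-0.05, 0.1, -3], [0, 0, -0.4]],
  [[-0.05, 0.1, -4.2], [0, 0, -0.4]],
  [[-0.05, 0.1, -5.2], [0, 0, -0.4]],
  [[-0.05, 0.1, -5.6], [0, 0, -0.4]],
  [[-0.05, 0.1, -5.6], [0, 0, -0.4]],
  [[-0.05, 0.1, -5.6], [0, 0, -0.4]],
])

```text
clock: 10.33
ee_pos: [0.4837, -0.0928, 0.0187]
tcp_rot: [0.677, 0.736, 0.002, -0.0]
ft_force: [0.2, 0.2, 0.2]
finger_gap: 0.0549
```

step_arm([
  [[0, 0, 0], [0, 0, 0]],
  [[0, 0, 0], [0, 0, 0]],
  [[0, 0, 0], [0, 0, 0]],
  [[0, 0, 0], [0, 0, 0]],
  [[0, 0, 0], [0, 0, 0]],
  [[0, 0, 0], [0, 0, 0]],
], fingers=3.4, grip_force=20)

```text
clock: 10.83
ee_pos: [0.4843, -0.0929, 0.0193]
tcp_rot: [0.677, 0.736, 0.002, 0.0]
ft_force: [-0.8, 0.9, 5.7]
finger_gap: 0.0396
```

Gripped at 39.6 mm. Lifting straight up.

step_arm([
  [[0, 0, 0.7], [0, 0, 0]],
  [[0, 0, 1.5], [0, 0, 0]],
  [[0, 0, 2.5], [0, 0, 0]],
  [[0, 0, 4], [0, 0, 0]],
  [[0, 0, 6.5], [0, 0, 0]],
  [[0, 0, 9], [0, 0, 0]],
  [[0, 0, 12], [0, 0, 0]],
  [[0, 0, 15], [0, 0, 0]],
  [[0, 0, 17.5], [0, 0, 0]],
  [[0, 0, 19], [0, 0, 0]],
  [[0, 0, 19.5], [0, 0, 0]],
  [[0, 0, 19.5], [0, 0, 0]],
  [[0, 0, 19.5], [0, 0, 0]],
])

```text
clock: 11.92
ee_pos: [0.4835, -0.0928, 0.2139]
tcp_rot: [0.677, 0.736, 0.002, -0.0]
ft_force: [0.1, 0.1, 0.4]
finger_gap: 0.0398
```

```bash
cat > tgt.py <<'E'
from h import *
from scipy.spatial.transform import Rotation as R
def frame(yaw):
    h=np.array([np.cos(yaw),np.sin(yaw),0]);X=.9397*h+[0,0,.3420];Z=-.3420*h+np.array([0,0,.9397]);return h,X,np.cross(Z,X),Z
def target(yaw_deg,toolxsign=1):
    h,X,Y,Z=frame(np.radians(yaw_deg)); tx=Y*toolxsign; tz=-Z; return R.from_matrix(np.c_[tx,np.cross(tz,tx),tz])
def delta(st,Rt): return (Rt*R.from_quat(st['tcp_rot']).inv()).as_rotvec(degrees=True)
E
python3 - <<'E'
from multi import *
from tgt import *
b=multi('side','side7',2); st=ctrl.state(); print(st['finger_gap'],st['ee_pos'],st['tcp_rot'],st['ft_force'],st['clock'],st['q'])
print('turn',delta(st,target(40.3)), delta(st,target(40.3,-1)))
h,X,Y,Z=frame(np.radians(40.3)); F=np.array([.649,.208,.209])-.08*X; print('F',F,'ee',F-.0107*Z,'standoff shift',(F-.0107*Z-.07*h+[0,0,.03]-st['ee_pos'])*100)
cv2.imwrite('pics/i2.png',cv2.resize(b['pixels'][150:280,260:400],None,fx=5,fy=4.5,interpolation=cv2.INTER_CUBIC)[...,::-1])
E
```

```text
0.039818571983366795 [ 0.48312372 -0.09266567  0.2130058 ] [ 0.67649563  0.73644417  0.00150968 -0.00116945] [-0.20894529 -0.0316926  -0.67760187] 12.0167 [ 0.17495634  0.35959221 -0.03752159  1.85250929  0.01171106  0.92996935
  1.78843035]
turn [  7.58669092 -18.80922239  35.03948804] [  24.31980161   10.41851549 -142.64662308]
F [0.59166565 0.15937693 0.18164   ] ee [0.59445655 0.16174379 0.17158521] standoff shift [ 5.79460509 20.91341789 -1.14205916]
```

View pics/i2.png

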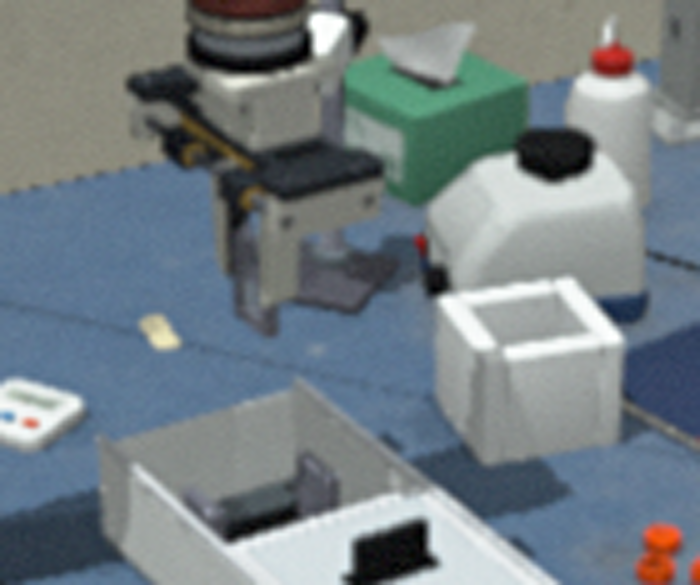

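The flow cell is held, its bottom at about (262,330), and the blanks remain at (205,500) and (320,475). Moving to a standoff 70 mm short of the focus, already tilted.

step_arm([
  [[0.5, 2, 0], [0.5, -1.2, 2.3]],
  [[1, 4, 0], [1.2, -3, 5.6]],
  [[1.6, 6, 0], [1.9, -4.8, 9]],
  [[2.3, 8.5, 0], [2.8, -7, 13]],
  [[3, 11, 0], [3.7, -9.2, 17]],
  [[3.7, 13.5, 0], [4.6, -11.3, 21]],
  [[4.4, 16, -0.3], [5.4, -13.4, 25]],
  [[5, 18, -0.7], [6.2, -15.4, 29]],
  [[5.5, 20, -1], [7, -17.3, 32]],
  [[5.8, 20.9, -1.1], [7.6, -18.8, 35]],
  [[5.8, 20.9, -1.1], [7.6, -18.8, 35]],
  [[5.8, 20.9, -1.1], [7.6, -18.8, 35]],
  [[5.8, 20.9, -1.1], [7.6, -18.8, 35]],
])

```text
clock: 13.1
ee_pos: [0.5408, 0.116, 0.2016]
tcp_rot: [0.415, 0.893, 0.157, 0.072]
ft_force: [-0.3, -0.4, -0.4]
finger_gap: 0.0402
```

```bash
python3 - <<'E'
from multi import *
from tgt import *
a=multi('top','top8',2);b=multi('side','side8',2); st=ctrl.state(); print(st['finger_gap'],st['ee_pos'],st['tcp_rot'],st['ft_force'],st['clock'],st['q'])
print('turn left',delta(st,target(40.3)))
cv2.imwrite('pics/j1.png',cv2.resize(a['pixels'][120:260,130:310],None,fx=4.4,fy=4.2,interpolation=cv2.INTER_CUBIC)[...,::-1])
cv2.imwrite('pics/j2.png',cv2.resize(b['pixels'][130:250,270:390],None,fx=6,fy=5,interpolation=cv2.INTER_CUBIC)[...,::-1])
E
```

```text
0.03973609813004001 [0.54129965 0.11592284 0.20214805] [0.41461471 0.8932884  0.15745693 0.07306019] [-0.13364688  0.25932976 -1.87608649] 13.3 [ 0.12027728  0.36227347 -0.35096299  1.9795989  -0.09317913  0.51554571
  2.15585145]
turn left [ 0.00247068 -0.00648957  0.09579772]
```

View pics/j1.png

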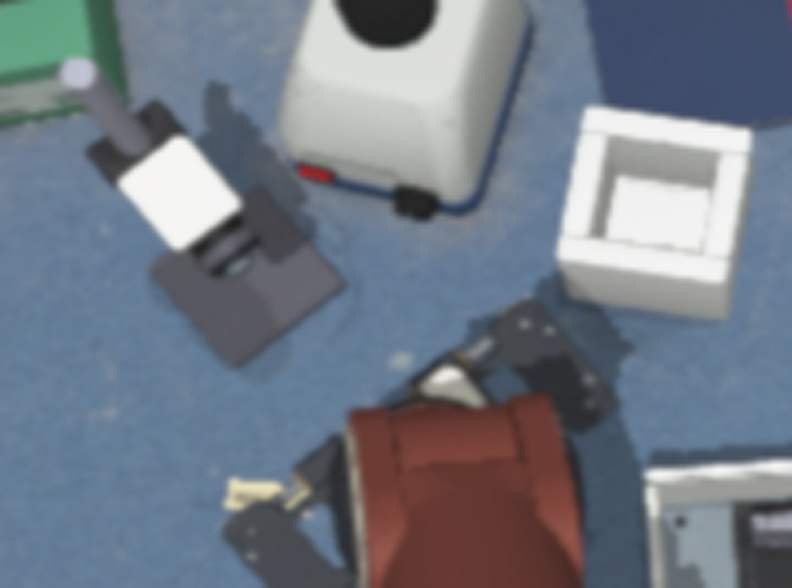

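View pics/j2.png

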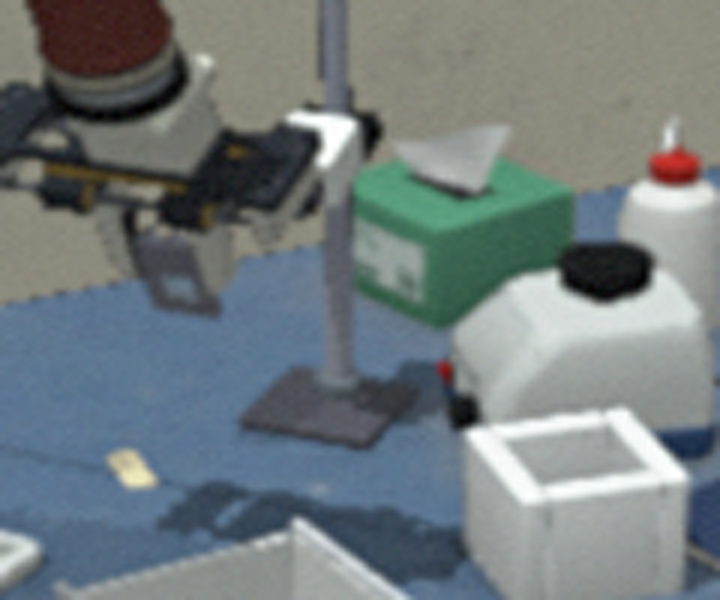

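The side view shows the cell held with its window at about (183,287), and the lens is not yet approached. Checking the predicted window position against the picture.

```bash
python3 - <<'E'
from multi import *
from tgt import *
b=load('side8');st=ctrl.state(); M=R.from_quat(st['tcp_rot']).as_matrix(); p=st['ee_pos']; Z=-M[:,2];Y=M[:,0];X=np.cross(Y,Z)
w=p+.0107*Z; W=cloud(b)
print('pred win px',proj(b,w).round(2))
for n,(y,z) in dict(bl=(-.02,-.024),br=(.02,-.024),tl=(-.02,.04),tr=(.02,.04),w0=(-.011,-.012),w1=(.011,-.012),w2=(-.011,.012),w3=(.011,.012)).items(): print(n,proj(b,w+y*Y+z*Z-.005*X).round(1))
im=b['pixels'][170:200,284:314]; big=cv2.resize(im,None,fx=18,fy=18,interpolation=cv2.INTER_NEAREST)[...,::-1].copy()
cv2.imwrite('pics/k.png',big)
q=W[170:200,284:314]
d=(q-w); lx=d@X;ly=d@Y;lz=d@Z
m=(abs(lx)<.02)&(abs(ly)<.03)&(lz>-.04)&(lz<.0)
print(m.sum(),np.median(lx[m]),ly[m].min(),ly[m].max(),np.percentile(lz[m],[0,2,5]))
c=q[m].mean(0);V=np.linalg.svd(q[m]-c)[2];print('normal',V[2],'expected',X)
E
```

```text
pred win px [299.9  186.68]
bl [305.9 193.7]
br [295.2 191.5]
tl [302.7 180.5]
tr [291.7 178.3]
w0 [302.9 190.8]
w1 [297.  189.6]
w2 [301.7 185.9]
w3 [295.7 184.7]
57 -0.0035111913099794955 -0.020849731347931433 0.021042290659678532 [-0.02691484 -0.02385275 -0.01968486]
normal [-0.68085827 -0.58213614 -0.44446545] expected [0.71773335 0.60660391 0.34189257]
```

View pics/k.png

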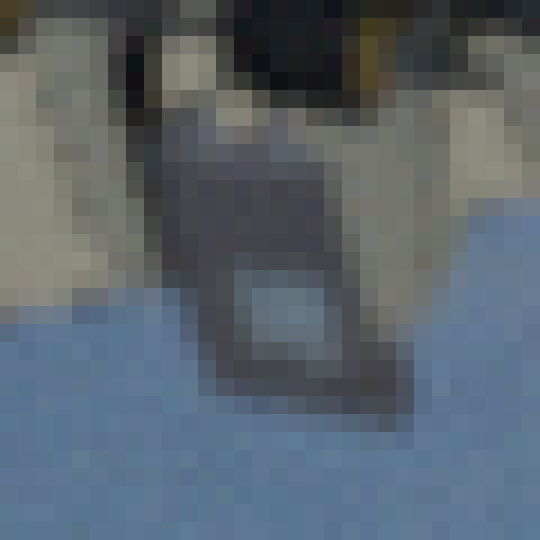

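```bash
python3 - <<'E'
from multi import *
from tgt import *
h,X,Y,Z=frame(np.radians(40.3)); L=np.array([.649,.208,.209])
s=load('sidem');W=cloud(s)
for v in range(162,176):
    print(v,' '.join('%3.0f|%3.0f|%3.0f %3d '%(*[1e3*((W[v,u]-L)@a) for a in (X,Y,Z)],s['pixels'][v,u].mean()) for u in range(312,326)))
th=np.linspace(0,2*np.pi,13)[:-1]
print(proj(s,L+.019*(np.outer(np.cos(th),Y)+np.outer(np.sin(th),Z))).round(1).tolist())
t=load('topm');print(proj(t,L+.019*(np.outer(np.cos(th),Y)+np.outer(np.sin(th),Z))).round(1).tolist())
def draw(s,roi,k,fn):
    x0,y0,x1,y1=roi; im=cv2.resize(s['pixels'][y0:y1,x0:x1],None,fx=k,fy=k,interpolation=cv2.INTER_CUBIC)[...,::-1].copy()
    th=np.linspace(0,2*np.pi,60)
    for off,c in((0,(0,0,255)),(.02,(0,255,255))):
        q=(proj(s,L+off*X+.019*(np.outer(np.cos(th),Y)+np.outer(np.sin(th),Z)))-[x0,y0]+.5)*k
        cv2.polylines(im,[np.round(q).astype(int)],True,c,1)
    C=L+.0455*X+.018*Z
    q=(proj(s,np.array([C+a*.0235*X+b*.025*Y for a,b in((1,1),(1,-1),(-1,-1),(-1,1))]))-[x0,y0]+.5)*k
    cv2.polylines(im,[np.round(q).astype(int)],True,(0,255,0),1)
    cv2.imwrite(fn,im)
draw(s,(304,144,340,180),16,'pics/l1.png');draw(t,(152,145,198,190),13,'pics/l2.png')
E
```

```text
162 567|364|-587 127  574|363|-593 132   24| 22| 10 151   14| 12| 21 166   22| 13| 14 172   23|  9| 14 181   24|  6| 13 191   19| -1| 20 208   26| -1| 13 229   21| -8| 20 240   22|-12| 20 245   24|-14| 19 247   23|-19| 21 233   31|-18| 13 174 
163 562|362|-589 128  570|361|-595 124   26| 24|  3 114   20| 16| 11 115   23| 14|  8 105   17|  7| 15  94   18|  3| 15  97   21|  1| 13 116   24| -1| 11 150   20| -8| 16 175   17|-13| 20 190   21|-15| 16 197   22|-18| 16 178   30|-18|  9 137 
164 571|369|-606 132  573|365|-607 124   22| 23|  2  93   19| 17|  6  89   10|  7| 17  72   15|  6| 13  57   16|  3| 13  51   14| -2| 15  57   19| -3| 11  75   18| -8| 13  95   16|-13| 16 116   24|-12|  8 134   23|-17| 11 135   25|-20|  9 125 
165 562|365|-603 132  573|365|-613 125    8| 15| 12  89    7| 11| 14  79    9|  7| 13  76    5|  1| 18  75    6| -2| 18  73    8| -5| 17  71   10| -8| 16  57   15| -9| 11  46   18|-11|  9  67   19|-14|  8 102   23|-16|  5 125   25|-19|  4 127 
166 554|361|-601 134  559|358|-605 121    5| 14| 11  79    6| 11| 10  56    2|  4| 15  61    6|  3| 12  62    7| -1| 12  67 
[... 2025 characters left out ...]
680 134  586|326|-681 126   46|  4|-68  98   49|  2|-70  93 
175 546|368|-659 129  547|363|-659 128  551|359|-662 130  557|357|-667 131  558|352|-667 129  553|343|-660 129  559|341|-666 129  576|345|-683 128  567|334|-672 130  577|334|-682 130  580|330|-683 132  584|326|-686 127   48|  7|-76  99   50|  4|-77  91 
[[312.6, 168.8], [312.9, 167.0], [314.4, 166.0], [316.7, 165.9], [319.3, 166.9], [321.4, 168.6], [322.5, 170.7], [322.2, 172.5], [320.7, 173.5], [318.4, 173.5], [315.8, 172.6], [313.7, 170.9]]
[[176.9, 185.7], [177.8, 185.0], [180.1, 183.1], [183.4, 180.5], [186.6, 178.1], [188.9, 176.3], [189.8, 175.7], [188.9, 176.5], [186.5, 178.4], [183.4, 180.8], [180.2, 183.3], [177.8, 185.0]]
```

View pics/l1.png

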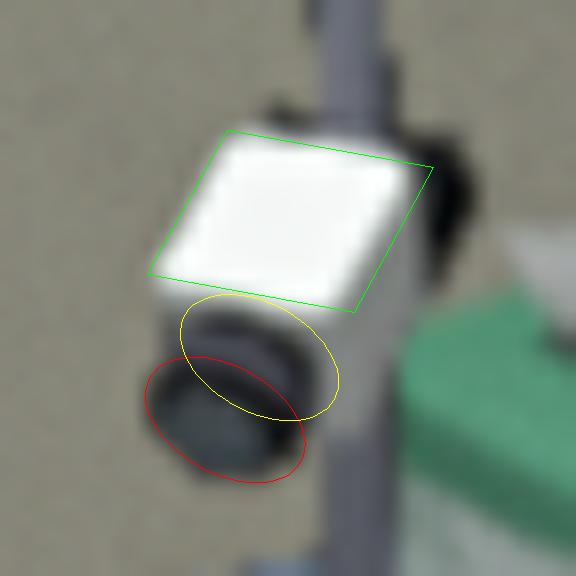

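View pics/l2.png

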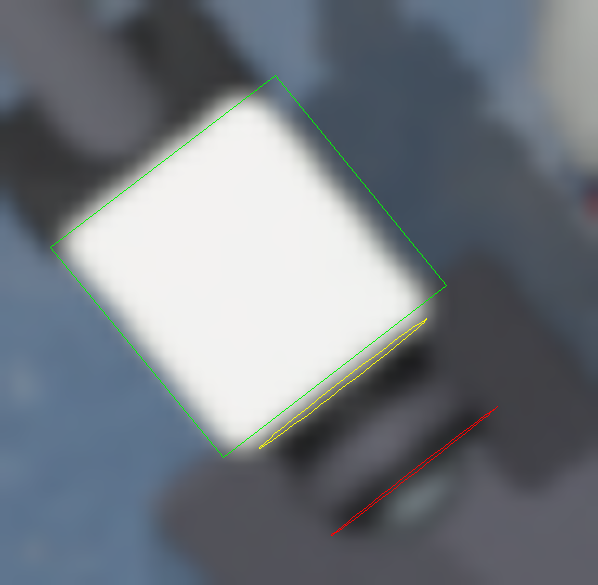

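Measured against the pictures, the window prediction agrees to about 0.3 px and the lens-front model overlays the barrel well (red outline at about (225,420) side, (413,472) top). Approaching the focus slowly.

step_arm([
  [[0.5, 0.4, -0.4], [0, 0, 0.1]],
  [[1.3, 1.1, -1], [0, 0, 0.1]],
  [[2.2, 1.9, -1.6], [0, 0, 0.1]],
  [[3.1, 2.6, -2.1], [0, 0, 0.1]],
  [[3.9, 3.3, -2.5], [0, 0, 0.1]],
  [[4.6, 3.9, -2.8], [0, 0, 0.1]],
  [[5, 4.3, -3], [0, 0, 0.1]],
  [[5.2, 4.5, -3.1], [0, 0, 0.1]],
  [[5.25, 4.55, -3.1], [0, 0, 0.1]],
  [[5.25, 4.55, -3.1], [0, 0, 0.1]],
  [[5.25, 4.55, -3.1], [0, 0, 0.1]],
  [[5.25, 4.55, -3.1], [0, 0, 0.1]],
])

```text
clock: 14.3
ee_pos: [0.5937, 0.1609, 0.1714]
tcp_rot: [0.414, 0.894, 0.157, 0.073]
ft_force: [0.1, 0.1, -1.1]
finger_gap: 0.0399
```

```bash
cat > chk.py <<'E'
from multi import *
from tgt import *
import sys
tag=sys.argv[1]; L=np.array([.6485,.2075,.2085])
b=multi('side','side'+tag,4);a=multi('top','top'+tag,2); st=ctrl.state(); print(st['finger_gap'],st['ee_pos'],st['ft_force'],st['clock'],np.abs(st['qvel']).max())
print('turn left',delta(st,target(40.3)))
h,X,Y,Z=frame(np.radians(40.3)); F=L-.08*X; M=R.from_quat(st['tcp_rot']).as_matrix(); Zc=-M[:,2]
w=st['ee_pos']+.0107*Zc; print('win-F along focus X,Y,Z mm',[round(1e3*float((w-F)@q),1) for q in(X,Y,Z)])
def draw(s,roi,k,fn):
    x0,y0,x1,y1=roi; im=cv2.resize(s['pixels'][y0:y1,x0:x1],None,fx=k,fy=k,interpolation=cv2.INTER_CUBIC)[...,::-1].copy()
    pl=lambda P,c:cv2.polylines(im,[np.round((proj(s,np.array(P))-[x0,y0]+.5)*k).astype(int)],True,c,1)
    pl([F-.005*X+y*Y+z*Z for y,z in((-.02,-.024),(.02,-.024),(.02,.04),(-.02,.04))],(0,0,255))
    pl([F+y*Y+z*Z for y,z in((-.011,-.012),(.011,-.012),(.011,.012),(-.011,.012))],(0,255,255))
    cv2.imwrite(fn,im)
draw(b,(285,150,345,205),12,f'pics/s{tag}.png'); draw(a,(150,130,290,260),5,f'pics/t{tag}.png')
W=cloud(b); d=W-F; l=np.stack([d@X,d@Y,d@Z],-1)
m=(abs(l[...,0])<.02)&(abs(l[...,1])<.024)&(l[...,2]>-.03)&(l[...,2]<.0)&(b['pixels'].mean(-1)<95)
p=l[m]; print('cell pts',len(p),'median lx(want ~-5)',np.median(p[:,0])*1e3,'ly',np.percentile(p[:,1],[2,98])*1e3,'lz',np.percentile(p[:,2],[2])*1e3)
V=np.linalg.svd(p-p.mean(0))[2][2];print('normal in focus frame',V*np.sign(V[0]))
E
python3 chk.py 9
```

```text
0.0397120929541377 [0.59378326 0.16124523 0.17125758] [-0.0121605   0.15308631 -0.12908107] 14.6 0.0024786284324241235
turn left [0.00339615 0.00030476 0.01158397]
win-F along focus X,Y,Z mm [-0.1, 0.1, 0.2]
cell pts 40 median lx(want ~-5) -4.703925592010274 ly [-19.02349327  17.82084113] lz [-19.82093592]
normal in focus frame [ 0.99901271  0.01937023 -0.03998003]
```

View pics/s9.png

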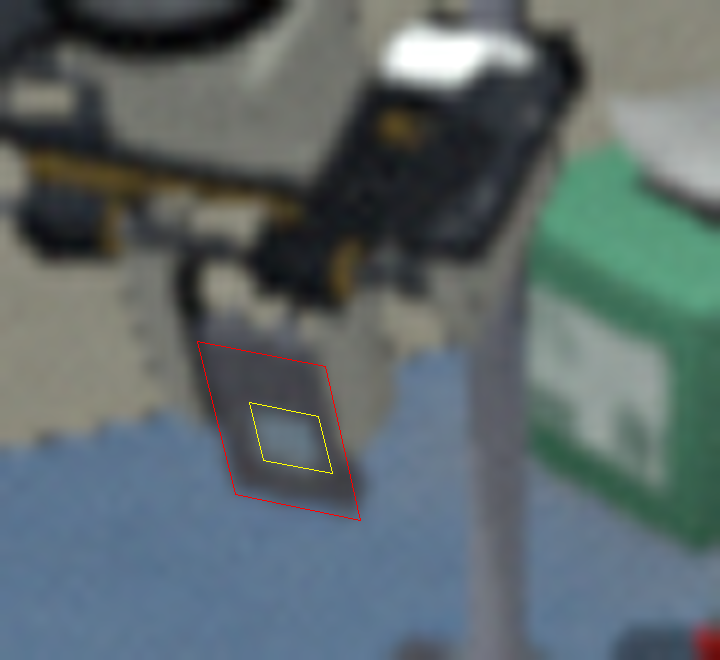

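View pics/t9.png

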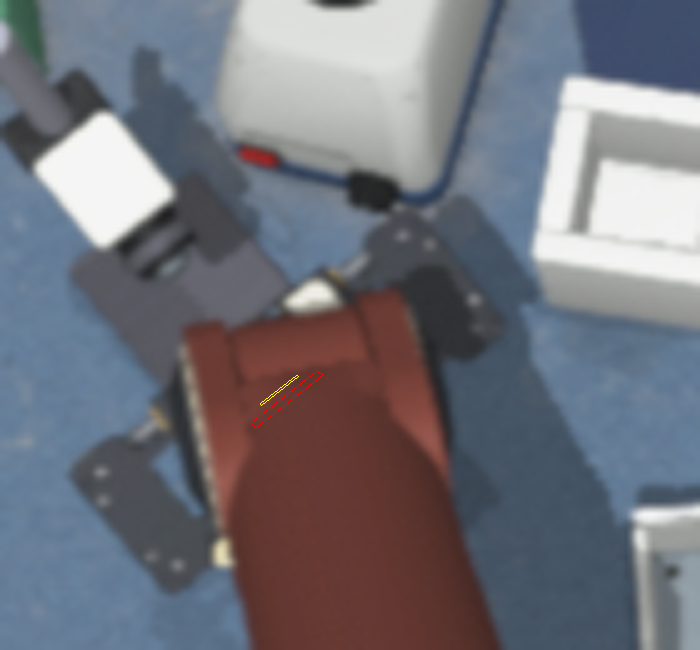

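```bash
cat > cfit.py <<'E'
from fit import rend
from multi import *
from tgt import *
from scipy.optimize import minimize
import sys
def run(tag,wp,yaw=40.3):
    s=load('side'+tag); h,X,Y,Z=frame(np.radians(yaw)); I=s['pixels'].astype(float); sat=I[...,2]-I[...,0]
    c=proj(s,wp).round().astype(int); roi=(c[0]-14,c[1]-14,c[0]+16,c[1]+16); x0,y0,x1,y1=roi
    a=sat[y0:y1,x0:x1]; m=None
    bg=np.percentile(a,85); fg=np.percentile(a,10)
    u,v=np.meshgrid(np.arange(x0,x1),np.arange(y0,y1))
    # valid: below line lz=-2 (projected), not in window
    A,B=proj(s,wp+.05*Y-.0*Z),proj(s,wp-.05*Y-.0*Z); n=np.array([-(B-A)[1],(B-A)[0]]); 
    side=((u-A[0])*n[0]+(v-A[1])*n[1]); ref=proj(s,wp-.02*Z)-A; side=side*np.sign(ref@n)
    hole=rend(s,np.array([wp+f*X+y*Y+z*Z for f in(-.005,.005) for y in(-.014,.014) for z in(-.013,.016)]),roi)>.05
    valid=(side>0)&~hole
    fgv=np.percentile(a[valid],5); bgv=np.percentile(a[valid],80)
    m=np.clip((a-bgv)/(fgv-bgv),0,1)
    box=lambda o:np.array([wp+o[0]*Y+o[1]*Z+f*X+y*Y+z*Z for f in(-.005,.005) for y in(-.02,.02) for z in(-.024,.04)])
    f=lambda o:(((rend(s,box(o),roi)-m)**2)*valid).sum()
    best=min((minimize(f,[y,z],method='Nelder-Mead',options=dict(initial_simplex=[[y,z],[y+.003,z],[y,z+.003]],xatol=1e-5)) for y in(-.003,.003) for z in(-.004,.004)),key=lambda r:r.fun)
    print(tag,'shift of cell along Y,Z (mm) vs predicted',best.x*1e3,'res',best.fun,'at 0',f([0,0]),'n',valid.sum(),fgv,bgv)
    return s,roi,m,valid
if __name__=='__main__':
    Z=frame(np.radians(40.3))[3]
    run('8',np.array([.5413,.1159,.20215])+.0107*Z)
    s,roi,m,valid=run('9',np.array([.59378,.16124,.17126])+.0107*Z)
    big=cv2.resize(s['pixels'][roi[1]:roi[3],roi[0]:roi[2]],None,fx=18,fy=18,interpolation=cv2.INTER_NEAREST)[...,::-1].copy()
    h,X,Y,Z=frame(np.radians(40.3)); w=np.array([.59378,.16124,.17126])+.0107*Z
    for f,c in((-.005,(0,0,255)),(.005,(0,255,0))):
        for P in ([(-.02,-.024),(.02,-.024),(.02,.04),(-.02,.04)],[(-.011,-.012),(.011,-.012),(.011,.012),(-.011,.012)]):
            q=(proj(s,np.array([w+f*X+y*Y+z*Z for y,z in P]))-[roi[0],roi[1]]+.5)*18; cv2.polylines(big,[q.round().astype(int)],True,c,1)
    cv2.imwrite('pics/m.png',big)
E
python3 cfit.py
```

```text
8 shift of cell along Y,Z (mm) vs predicted [ 0.9865678  -0.31380865] res 18.89528008410049 at 0 19.1663286322109 n 416 26.5 54.0
9 shift of cell along Y,Z (mm) vs predicted [1.24438477 0.75048828] res 26.92410329816872 at 0 27.40096889598958 n 411 23.0 53.0
```

View pics/m.png

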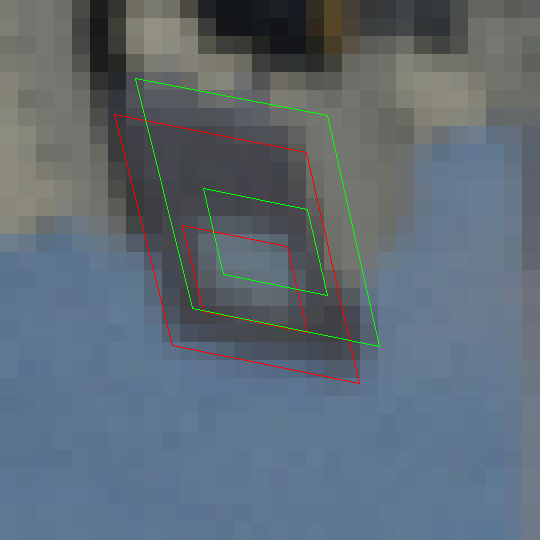

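The cell sits at the focus within about 1 mm by both depth and outline. Last check covers the guard, blanks and bystanders before handing in.

```bash
python3 - <<'E'
from multi import *
s=load('top9');W=cloud(s);x,y,z=W[...,0],W[...,1],W[...,2]
O=np.array([.4834,-.0921]);X=np.array([.9963,.0857]);Y=np.array([-.0857,.9963])
L=W[...,:2]-O;lx=L@X;ly=L@Y
m=(abs(lx)<.04)&(ly<-.1)&(ly>-.24)&(z>.1165)&(z<.135);print('fin store y',np.median(ly[m]),m.sum())
b=load('side9');Wb=cloud(b);Lb=Wb[...,:2]-O;bx=Lb@X;by=Lb@Y
for c in(-.042,0,.042):
    m=(abs(bx-c)<.012)&(abs(by)<.025)&(Wb[...,2]>.055)&(Wb[...,2]<.1);print(c,m.sum())
cv2.imwrite('pics/z1.png',s['pixels'][...,::-1]);cv2.imwrite('pics/z2.png',b['pixels'][...,::-1])
E
```

```text
fin store y -0.15396865170973467 97
-0.042 56
0 0
0.042 61
```

View pics/z1.png

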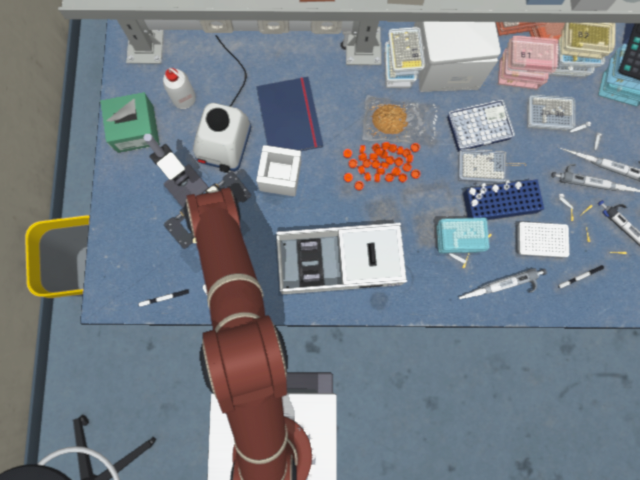

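View pics/z2.png

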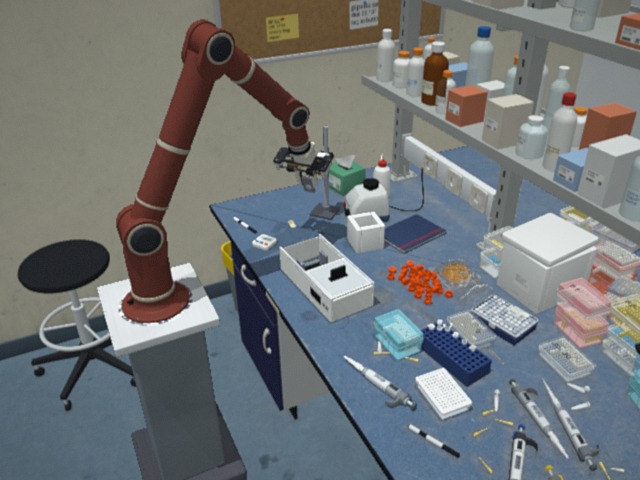

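The guard is open (fin at 154 mm of travel, top (371,255)). The two blanks are still in their slots, the bystanders have not moved, and the cell hangs in front of the camera at (308,183) in the side view. Handing in.

```bash
python3 - <<'E'
from h import *
st=ctrl.state(); print(st['clock'],st['ee_pos'],st['finger_gap'],st['ft_force'],abs(st['qvel']).max())
print(ctrl.close_job())
E
```

```text
14.6 [0.59378326 0.16124523 0.17125758] 0.0397120929541377 [-0.0121605   0.15308631 -0.12908107] 0.0024786284324241235
the job is handed in; nothing more can be done
None
```

The job is handed in with the flow cell held at the focus point, the guard fully open and both blanks still in their slots. It took about 14.6 s of the 45 s allowed.

**What I did:** I gripped the guard's fin and slid it to its stop. The flow cell was the middle one, the only cell with ports, so I lifted it out. I held it 80 mm in front of the lens, leaned back 20° with the ports up.

**Last checks:**

| Check | Result |
|---|---|
| Window position | Within about 0.2 mm of my estimated focus point by the arm's readings |
| Tilt and turn | Within 0.02° of the orientation I worked out from the pictures, by the arm's readings |
| Steadiness | Joints still, about 0.2 N at the wrist, grip opening 39.7 mm |
| Guard | Fin measured at 154 mm of travel; resisted at 9 N at the stop without moving |
| Bystanders | No change seen in the pictures; in the final top view the arm hides the timer, but the side view shows it in place |

**What disagreed:**
- **Fingertips:** They sit about 39 mm further back along the tool than the reported tool position implies. Both the pictures and a test close over the fin showed this, so I worked with the corrected value.
- **Cell position:** An outline fit in the side view put the cell about 1 mm off in level and up to 1 mm high. A rough reading of the cell's normal was about 2.5° off square, which is within the depth noise. I left both uncorrected.
- **Focus point:** It rests on the lens position found in the pictures, good to about 2 mm and 1° of turn.

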